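# Clamp a piston pin in the V-jaw with the eccentric

## Task

Stand the piston pin upright on the plate of the clamping fixture, in the notch of its V-jaw, then turn the eccentric's cross-bar handle clockwise (seen from above) until the lobe bears on the pin and holds it home in the notch with about 14 N. Feel for it: the lobe must never press on the pin with more than 30 N, and a squeeze under 6 N does not count. Let go of the handle with the pin still clamped, and do not disturb the hexagon sleeve, the spring or the other parts lying about.

Things in the scene. Friction and masses are not known exactly. Their poses are not given: they have to be found in the camera images.
- pin_center (a point): Centre (half-way up) of the piston pin: a plain bright steel cylinder, 26 mm diameter, 60 mm tall, 120 g, standing on end, loose on the bench.
- pin: The same pin, origin at the centre of its lower end, z up along its axis.
- seat (a point): Where the pin's centre is, on average, when the pin stands on the plate and touches both walls of the jaw's notch; axes as fixture. The jaw's setting differs each time, so the true home lies up to 2.5 mm to either side along y (it does not show here). A pin set down 3.7 mm towards -y of this point clears both jaw and eccentric; it stands by itself and slides easily.
- fixture: Fixed clamping fixture: steel plate 84 (x) by 160 (y) by 8 mm, origin at the centre of its underside on the bench, z up. At its +y end stands a jaw with a 90-degree notch, 38 mm wide at the mouth, that opens towards -y, its top 30 mm above the bench (bolt heads behind the notch: 34 mm). The jaw gives towards +y on a spring, 15 N per mm. The seat is at x = 0, y = +20 mm.
- cam: The eccentric: a steel body with a round, crowned face, 48 mm in diameter at its widest (20 mm above the bench; its top 42 mm), that turns about an upright axis at x = +12, y = -17 mm of fixture. Origin on that axis, 8 mm above the bench, z up. At the start its x axis points away from the notch (fixture -y) within 0.2 rad; it turns clockwise from there, at most 2.2 rad.
- lobe (a point): Centre of the round face, 20 mm above the bench: 10 mm from the turning axis, 20 degrees clockwise (from above) of cam's x axis. It comes towards the pin as the handle turns. Depending on the jaw's setting the lobe has pushed the pin home after 0.7 to 1.6 rad from the start (it may touch and slide the pin, with less than 3 N, sooner).
- handle (a point): Middle of the eccentric's cross-bar handle, on the turning axis, 91 mm above the bench: the bar is 42 mm long along cam's y axis, 12 mm wide along its x axis, 22 mm high (80 to 102 mm above the bench), above the pin on the plate (68 mm). Turning takes 0.2 N m free, then 0.014 N m more per N of squeeze (about 100 N per rad). It stays where it is left, so it may be turned in several grasps.
- sleeve_center (a point): Centre of a hexagon spacer sleeve, 30 by 35 mm, 42 mm tall, standing near the pin; not to be disturbed.
- spring_center (a point): Centre of a coil spring, 31 mm diameter, 45 mm tall, standing near the pin; not to be disturbed.
- bearing: Loose ball bearing, 52 mm diameter, 15 mm high, lying flat; origin under its centre; bystander.
- gear: Loose small gear, 60 mm diameter, 16 mm high, lying flat; origin under its centre; bystander.
- plug: Loose core plug (shallow round cup), 54 mm diameter, 20 mm high; origin under its centre; bystander.
- inj: Loose injector, 104 mm long along its y axis, 28 mm wide, 24 mm high, lying; origin under its centre; bystander.
There are look-alikes about, which are no part of the job. What is shaped like the pin but green is not meant.

How it is judged:
By the outcome, as a careful person would: the job done as asked, in the order asked, and still so for the second after the job is handed in, with the robot touching nothing.
It also fails if it takes over 62 s, if anything falls off the work surface, if the arm or the gripper's body presses on something with over 40 N, if the wrist force passes 120 N, or if a joint passes its speed limit or range.

## Robot

A 6-joint arm with a two-finger parallel gripper is mounted at the origin on a cart in front of the work surface, level with it; the furniture and walls round the work are solid. World frame = base frame: x ahead of the robot, y to its left, z up, the work surface at z = 0. Lengths are in mm, angles in rad, forces in N, time in s.
With the tool pointing down it reaches from about 325 to 900 mm from the base axis. Payload 6.1 kg.
Tool frame: the origin (TCP) lies midway between the tips of the shut fingers; the grasp point (between the pads) lies 19 mm behind it; z points along the fingers, y is the direction in which the jaws open and shut (so a half turn about z gives the same grasp; the last joint's range is limited). The gripper opens to 87 mm and grips with 3 to 60 N. Pads are 19 mm wide; open, the fingers measure 117 mm over their backs; the gripper's body (75 mm by 190 mm) begins 51 mm behind the grasp point.
Start: joints at [1.059, 0.22, 1.526, -0, 1.395, -0.126], TCP at [235.185, 579.054, 186.238] pointing down, gripper open.
Joint ranges: [-2.98, 2.98], [-0.91, 2.08], [0.09, 2.57], [-1.24, 4.39], [0.2, 2.65], [-2.68, 2.68]. Speed limits (rad/s): [2.57, 2.57, 3.01, 3.14, 3.14, 3.14].

## Interface

Orientations are given as a rotation vector (axis times angle).
In Python, from rig import arm gives the robot as it stands.
- The arm moves only by the tool send_rows, never from a script. Its argument "motion" is a list of rows, each an object of numbers: "x", "y", "z": the shift along the world's x, y, z in m; "rx", "ry", "rz": the turn, a rotation vector about the world's x, y, z in rad; "gripper": the finger opening in m, from 0 to 0.087. In form: [{"x": .., "y": .., "z": .., "rx": .., "ry": .., "rz": .., "gripper": ..}, ...]. A call has 1 to 10 rows; each row shifts and turns the pose as measured when the row begins; what a row does not reach is not made up. A row lasts 1/10 s, in which the tool goes at most 50 mm and 8.59 degrees, less where a joint would pass 70% of its speed; a pose out of reach is approached as far as the arm can. A call with a gripper value outside its range is refused whole. The fingers move at their own pace and stop on an object; "newtons" is the grip in N (left out, the last holds). Time passes only in rows, so rows that do not move let the fingers close. It gives the time, the measured TCP pose, the force and the opening at its end, in the units of the state.
- arm.state(): the state, without advancing time (a new reading comes with each control period).
- arm.snapshot(name): name is "scene" or "top" or "wrist"; returns (picture, depth): 384x512x3 uint8, blue, green, red; 384x512 float32, mm along the optical axis (not along the pixel's ray), 0 where there is no reading.
- arm.camera_model(name): a dict with "K" (3x3 intrinsics, pixels), "rvec" (rotation vector, rad) and "tvec" (3), from world to camera coordinates, as OpenCV has them. Camera axes: x right, y down, z forward; pixel columns grow to the right and rows downward; lengths in mm; the calibration is good to about 2 mm. The wrist camera is an equidistant fisheye: a pixel r from the principal point sees the ray r / f radians off the axis. A picture is of the moment at which its call begins: read the wrist's pose just before it. camera_model takes no time and is no camera call; for the wrist camera it gives the pose at the moment of the call.
- arm.hand_in(): hands the job in, once; it reports no verdict.
The state is a dict: "time_s": time; "joint_positions": joint angles; "dq": joint speeds; "effort": joint torques, N m; "ee_pos": TCP position; "orientation": TCP orientation; "ft_force": force on the tool from outside, world axes, zero at the start; "ft_torque": the same for the moment, N m; "opening": finger opening in mm.
Only numpy, scipy, OpenCV 4.12 (cv2) and the standard library are available. Lean on these libraries where they do the work, as an engineer would, in place of code of your own. Each camera call takes 0.05 s, during which the arm holds its last target.

## Working session

There is one attempt and no reset: what is moved stays moved. The work goes in short steps, Python scripts to look and compute and a tool call to move; the robot and the scene stay as the last step left them, time stands still between calls to the robot, and variables do not carry over. Pictures are saved under pics/ and viewed, and the job is handed in when it is done.

Besides the shell and the picture viewer there is one more tool, called after "Emit:" as name(argument=value, ...), one argument or row to a line, values as JSON. send_rows: Moves the arm, as the interface text tells. Its arguments: {"type":"object","properties":{"motion":{"type":"array"},"newtons":{"type":"number"}},"required":["motion"]}

```bash
ls; mkdir -p pics
python3 - <<'E'
from rig import arm
import cv2,numpy as np
print(arm.state())
for n in("scene","top","wrist"):
    m=arm.camera_model(n);p,d=arm.snapshot(n)
    np.savez(f"pics/{n}0.npz",p=p,d=d,K=m["K"],r=m["rvec"],t=m["tvec"])
    cv2.imwrite(f"pics/{n}0.png",p);print(n,m)
E
```

```text
pics
{'time_s': 0.0, 'joint_positions': array([ 1.05887020e+00,  2.21210242e-01,  1.52763311e+00, -6.55214365e-06,
        1.39470735e+00, -1.26102032e-01]), 'dq': array([-2.12280483e-05, -7.79618930e-04,  9.45017992e-04, -9.42303052e-04,
        1.96003753e-03, -6.98718702e-04]), 'effort': array([ 4.97873282e-05, -4.94624984e+01, -3.87370563e+01,  6.99581299e-02,
        5.75062365e-02, -1.65637143e-04]), 'ee_pos': array([234.8610965 , 578.43383853, 185.13553273]), 'orientation': array([-6.02180417e-01, -3.08271875e+00,  2.92313210e-03]), 'ft_force': array([0.2778287 , 0.24417482, 0.13429061]), 'ft_torque': array([-0.01334319, -0.00613725, -0.00498695]), 'opening': 86.93075842746946}
scene {'K': array([[463.49417143,   0.        , 254.51099223],
       [  0.        , 463.49417143, 192.30547913],
       [  0.        ,   0.        ,   1.        ]]), 'rvec': array([ 1.72824522,  1.48436515, -0.79556561]), 'tvec': array([-173.75902865, -234.88699203, 1907.30233421])}
top {'K': array([[468.01969614,   0.        , 260.11848935],
       [  0.        , 468.01969614, 189.16290522],
       [  0.        ,   0.        ,   1.        ]]), 'rvec': array([ 2.15078915, -2.15171283,  0.1463432 ]), 'tvec': array([ 102.72370129,  573.16501762, 1523.82772938])}
wrist {'K': array([[297.31863964,   0.        , 252.77628268],
       [  0.        , 297.31863964, 193.60871718],
       [  0.        ,   0.        ,   1.        ]]), 'rvec': array([-2.38572722, -1.60493242, -0.24496745]), 'tvec': array([-623.92820994,  -36.17841952,  393.05006491])}
```

View pics/top0.png

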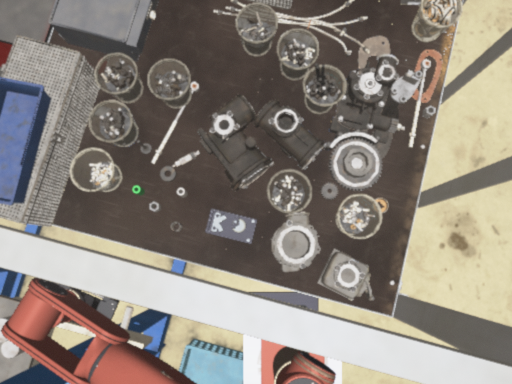

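View pics/scene0.png

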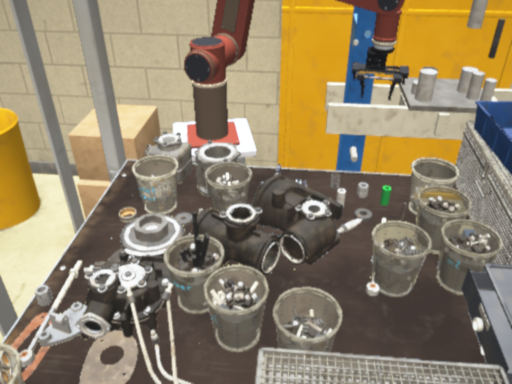

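View pics/wrist0.png

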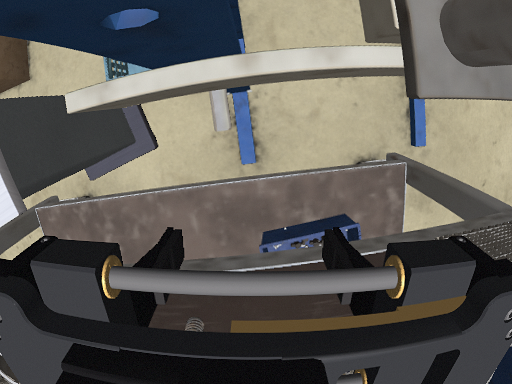

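```bash
cat > h.py <<'E'
import numpy as np,cv2
def load(f):
    z=np.load(f);return z["p"],z["d"],z["K"],z["r"],z["t"]
def unproj(u,v,Z,K,r,t):
    R,_=cv2.Rodrigues(np.array(r,float));c=np.stack([(u-K[0,2])/K[0,0]*Z,(v-K[1,2])/K[1,1]*Z,Z],-1)
    return (c-np.ravel(t))@R
def atz(u,v,z,K,r,t):
    R,_=cv2.Rodrigues(np.array(r,float));o=-R.T@np.ravel(t)
    d=R.T@np.array([(u-K[0,2])/K[0,0],(v-K[1,2])/K[1,1],1]);return o+d*(z-o[2])/d[2]
def proj(P,K,r,t):
    return cv2.projectPoints(np.array(P,float).reshape(-1,3),np.array(r),np.array(t),K,None)[0].reshape(-1,2)
E
python3 - <<'E'
from h import *
p,d,K,r,t=load("pics/top0.npz")
print(proj([[235,579,186],[0,0,0],[400,0,0],[400,400,0],[235,579,0]],K,r,t))
for (x,y,w,h,n) in((110,140,150,112,"a"),):
    cv2.imwrite(f"pics/top0{n}.png",cv2.resize(p[y:y+h,x:x+w],None,fx=5.3,fy=5.3,interpolation=cv2.INTER_CUBIC))
ps,ds,Ks,rs,ts=load("pics/scene0.npz")
cv2.imwrite("pics/scene0a.png",cv2.resize(ps[150:260,270:420],None,fx=5.3,fy=5.3,interpolation=cv2.INTER_CUBIC))
print(proj([[235,579,186],[0,0,0],[400,0,0],[400,400,0],[235,579,0]],Ks,rs,ts))
E
```

```text
[[ 97.52898657 296.81989768]
 [291.66845694 365.20151654]
 [290.53459592 241.61445342]
 [171.88761995 241.66656067]
 [116.78321302 291.63325794]]
[[373.94368231 106.94405748]
 [212.28575317 135.22551346]
 [221.04886178 187.91004082]
 [334.68287911 178.30768772]
 [367.15495806 152.01861406]]
```

View pics/top0a.png

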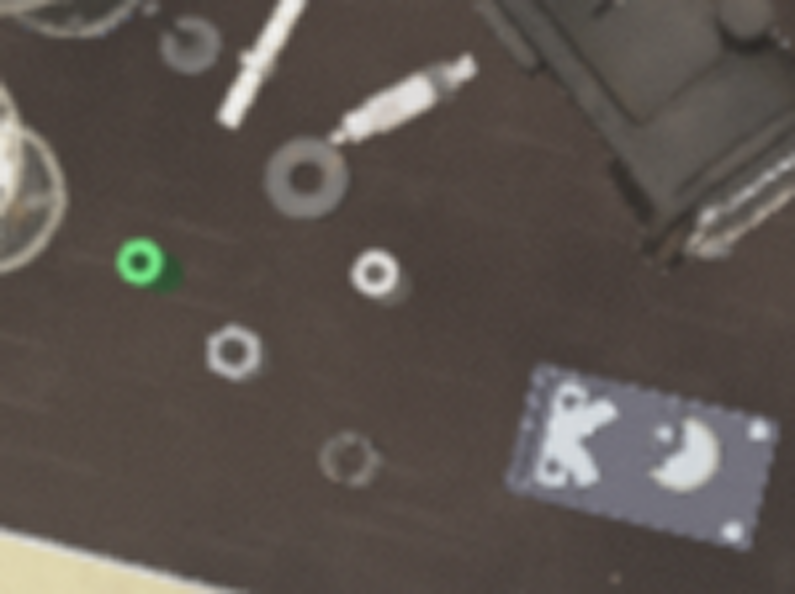

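View pics/scene0a.png

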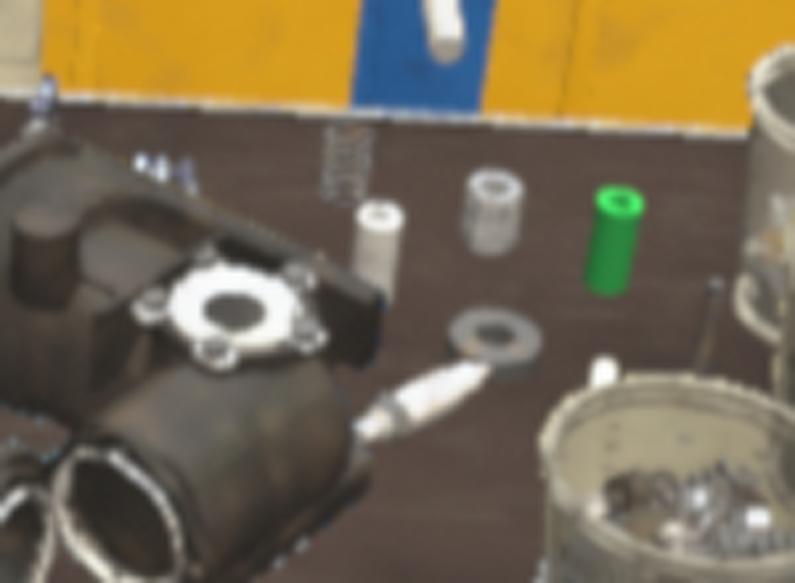

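Run:
```python
from h import *
p,d,K,r,t=load("pics/top0.npz")
f=lambda u,v,z:atz(110+u/5.3,140+v/5.3,z,K,r,t).round(1)
print("pin",f(376,274,60),"sleeve",f(234,352,42),"spring",f(350,460,45),"green",f(140,262,60))
c=[(540,364),(776,420),(745,549),(505,490)]
C=[f(*q,8) for q in c];print(C,np.mean(C,0))
print("cam",f(690,455,42))
v,u=np.mgrid[200:250,200:262]
P=unproj(u,v,d[200:250,200:262],K,r,t)
np.set_printoptions(linewidth=250)
print(P[...,2].round().astype(int)[10:42:1,5:55:1])
s=arm=None
```

```text
pin [562.  363.1  60. ] sleeve [515.2 453.9  42. ] spring [447.6 379.1  45. ] green [569.6 509.9  60. ]
[array([510.8, 265.8,   8. ]), array([474.9, 115. ,   8. ]), array([393.3, 134.6,   8. ]), array([430.6, 287. ,   8. ])] [452.4 200.6   8. ]
cam [450.7 168.2  42. ]
[[-3  0  2 ... -5 -3  1]
 [-1 -5 -5 ... -5  2 -4]
 [ 1  0 -5 ... -3  1  5]
 ...
 [-1 -2  2 ... 13  4 -6]
 [ 3  3  3 ...  6 -5 -7]
 [ 2  0  4 ... -6  4  7]]
```

Run:
```python
from h import *
from rig import arm
s=arm.state();m=arm.camera_model("wrist")
R=cv2.Rodrigues(np.array(m["rvec"]))[0];o=-R.T@np.ravel(m["tvec"])
T=cv2.Rodrigues(s["orientation"])[0]
np.set_printoptions(precision=3,suppress=True)
print("tool axes cols\n",T,"\ncam in tool",T.T@(o-s["ee_pos"]),"\ncam axes in tool(cols)\n",T.T@R.T)
print("yaw of tool y",np.arctan2(T[1,1],T[0,1]))
p,d,K,r,t=load("pics/top0.npz")
v,u=np.mgrid[0:384,0:512];P=unproj(u,v,d,K,r,t)
for x in range(360,800,40):
  print(x,[int(np.percentile(P[...,2][(abs(P[...,0]-x)<20)&(abs(P[...,1]-y)<20)&(d>0)],98)) if ((abs(P[...,0]-x)<20)&(abs(P[...,1]-y)<20)).any() else None for y in range(80,560,40)])
```

```text
tool axes cols
 [[-0.927  0.376 -0.001]
 [ 0.376  0.927 -0.001]
 [ 0.    -0.002 -1.   ]] 
cam in tool [  83.549    0.322 -198.691] 
cam axes in tool(cols)
 [[-0.001 -0.953 -0.302]
 [ 1.    -0.001 -0.001]
 [ 0.001 -0.302  0.953]]
yaw of tool y 1.185024915179035
360 [9, 6, 7, 1120, 1120, 1120, 1120, 1120, 6, 8, 6, 6]
400 [133, 13, 14, 13, 8, 6, 1117, 1120, 7, 6, 7, 7]
440 [7, 13, 100, 104, 39, 32, 5, 44, 46, 6, 7, 6]
480 [8, 12, 104, 102, 37, 28, 6, 17, 38, 7, 7, 6]
520 [151, 7, 7, 8, 19, 21, 6, 5, 7, 46, 46, 7]
560 [152, 5, 144, 125, 4, 7, 7, 62, 7, 7, 54, 64]
600 [150, 166, 164, 148, 6, 6, 8, 6, 19, 18, 7, 8]
640 [156, 165, 159, 150, 147, 7, 7, 5, 19, 17, 6, 6]
680 [131, 177, 170, 142, 148, 138, 29, 28, 21, 19, 20, 7]
720 [9, 178, 175, 161, 156, 148, 27, 8, 6, 25, 101, 152]
760 [172, 16, 161, 159, 160, 151, 29, 7, 18, 19, 8, 151]
```

Run:
```python
from h import *
np.set_printoptions(linewidth=250)
p,d,K,r,t=load("pics/top0.npz")
v,u=np.mgrid[0:384,0:512];P=unproj(u,v,d,K,r,t).reshape(-1,3)[d.ravel()>0]
for x in range(500,700,12):
  print(x,[int(np.max(P[(abs(P[:,0]-x)<6)&(abs(P[:,1]-y)<6),2],initial=-1)) for y in range(100,320,12)])
print(list(range(100,320,12)))
```

```text
500 [5, 5, 5, 7, 5, 3, 7, 6, 3, 8, 13, 25, 30, 23, 28, 8, 5, 5, 3]
512 [12, 7, 5, 4, 6, 5, 5, 5, 8, 6, 6, 12, 8, 6, 21, 6, 6, 6, 7]
524 [7, 6, 9, 4, 5, 7, 4, 10, 6, 9, 7, 3, 5, 5, 4, 8, 4, 5, 6]
536 [6, 7, 9, 8, 7, 7, 6, 6, 2, 8, 6, 6, 6, 12, 5, 5, 6, 4, 9]
548 [4, 4, 4, 9, 4, 6, 12, 7, 2, 3, 3, 2, 4, 1, 5, 3, 4, 3, 13]
560 [5, 5, 4, 3, 6, 4, 7, 99, 6, 3, 4, 9, 3, 3, 8, 6, 5, 7, 5]
572 [4, 5, 3, 9, 149, 151, 126, 129, 114, 3, 8, 4, 3, 4, 6, 7, 8, 5, 6]
584 [5, 5, 5, 4, 158, 158, 150, 145, 121, 5, 6, 5, 5, 5, 6, 4, 5, 4, 11]
596 [2, 6, 31, 160, 165, 161, 155, 149, 141, 103, 8, 4, 6, 3, 5, 4, 6, 4, 7]
608 [2, 141, 161, 165, 174, 160, 148, 149, 147, 124, 4, 3, 6, 6, 8, 3, 4, 7, 6]
620 [155, 156, 168, 170, 164, 156, 154, 150, 154, 147, 104, 5, 6, 6, 7, 6, 5, 8, 6]
632 [159, 165, 167, 162, 159, 157, 155, 150, 145, 151, 151, 3, 4, 3, 6, 8, 4, 5, 8]
644 [157, 159, 160, 160, 157, 158, 158, 150, 145, 148, 150, 139, 9, 8, 4, 9, 7, 4, 7]
656 [149, 149, 150, 156, 159, 156, 155, 137, 132, 143, 148, 148, 140, 3, 1, 4, 6, 5, 4]
668 [133, 142, 149, 153, 160, 156, 144, 140, 136, 132, 149, 147, 147, 5, 4, 7, 3, 3, 8]
680 [131, 134, 164, 177, 149, 145, 146, 144, 139, 137, 127, 149, 149, 142, 3, 4, 5, 3, 15]
692 [106, 131, 177, 178, 174, 142, 143, 145, 139, 139, 131, 143, 148, 146, 137, 7, 4, 5, 18]
[100, 112, 124, 136, 148, 160, 172, 184, 196, 208, 220, 232, 244, 256, 268, 280, 292, 304, 316]
```

Run:
```python
from h import *
p=cv2.imread("pics/top0.png")
cv2.imwrite("pics/top0b.png",cv2.resize(p[110:250,180:300],None,fx=5,fy=4.2,interpolation=cv2.INTER_CUBIC))
```

```text
(no output)
```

View pics/top0b.png

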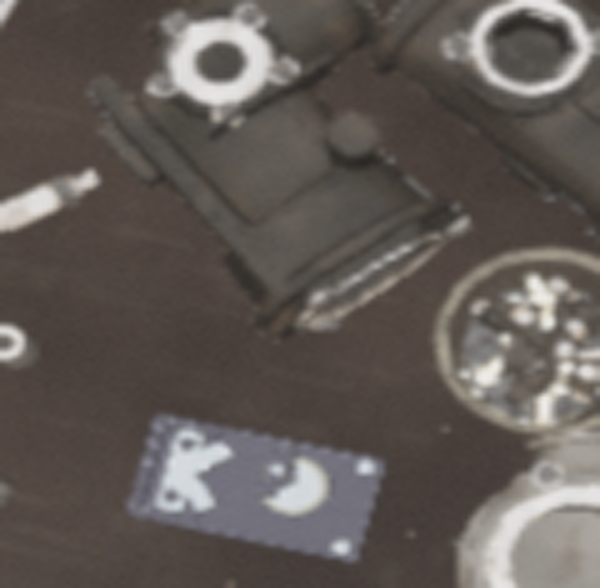

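Emit:
send_rows(
  motion=[
    {"x": 0.03,"y": -0.03,"z": 0.005,"rz": -0.142},
    {"x": 0.03,"y": -0.03,"z": 0.005,"rz": -0.142},
    {"x": 0.03,"y": -0.03,"z": 0.005,"rz": -0.142},
    {"x": 0.03,"y": -0.03,"rz": -0.142},
    {"x": 0.03,"y": -0.03,"rz": -0.142},
    {"x": 0.03,"y": -0.03,"rz": -0.142},
    {"x": 0.03,"y": -0.03,"rz": -0.142},
    {"x": 0.03,"y": -0.03,"rz": -0.142},
    {"x": 0.03,"y": -0.03,"rz": -0.142},
    {"x": 0.03,"y": -0.03,"rz": -0.142},
  ],
)

```text
invalid input
```

```bash
cat > snap.py <<'E'
import sys
from h import *
from rig import arm
n=sys.argv[1];cam=sys.argv[2] if len(sys.argv)>2 else "wrist"
s=arm.state();m=arm.camera_model(cam);p,d=arm.snapshot(cam)
np.savez(f"pics/{n}.npz",p=p,d=d,K=m["K"],r=m["rvec"],t=m["tvec"]);cv2.imwrite(f"pics/{n}.png",p)
T=cv2.Rodrigues(s["orientation"])[0]
print(s["time_s"],s["ee_pos"].round(1),"yaw",np.arctan2(T[1,1],T[0,1]).round(4),"tz",T[:,2].round(3),s["ft_force"].round(2),s["ft_torque"].round(3),s["opening"],s["joint_positions"].round(2))
E
python3 snap.py w1
```

```text
0.15 [234.9 578.6 185.4] yaw 1.185 tz [-0.001 -0.001 -1.   ] [-0.71 -0.88 -0.05] [-0.011  0.023  0.039] 87.28240428389729 [ 1.06  0.22  1.53 -0.    1.39 -0.13]
```

View pics/w1.png

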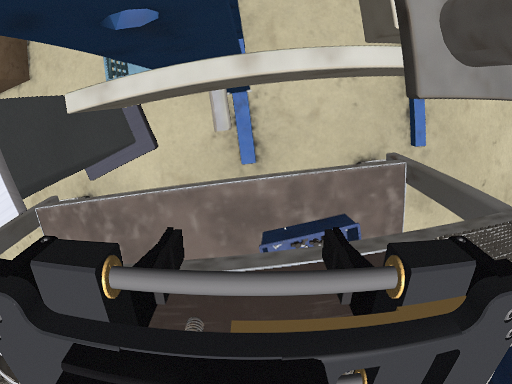

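Emit:
send_rows(
  motion=[
    {"x": 0.03,"y": -0.03,"z": 0.005,"rx": 0,"ry": 0,"rz": -0.142,"gripper": 0.087},
    {"x": 0.03,"y": -0.03,"z": 0.005,"rx": 0,"ry": 0,"rz": -0.142,"gripper": 0.087},
    {"x": 0.03,"y": -0.03,"z": 0.005,"rx": 0,"ry": 0,"rz": -0.142,"gripper": 0.087},
    {"x": 0.03,"y": -0.03,"z": 0,"rx": 0,"ry": 0,"rz": -0.142,"gripper": 0.087},
    {"x": 0.03,"y": -0.03,"z": 0,"rx": 0,"ry": 0,"rz": -0.142,"gripper": 0.087},
    {"x": 0.03,"y": -0.03,"z": 0,"rx": 0,"ry": 0,"rz": -0.142,"gripper": 0.087},
    {"x": 0.03,"y": -0.03,"z": 0,"rx": 0,"ry": 0,"rz": -0.142,"gripper": 0.087},
    {"x": 0.03,"y": -0.03,"z": 0,"rx": 0,"ry": 0,"rz": -0.142,"gripper": 0.087},
    {"x": 0.03,"y": -0.03,"z": 0,"rx": 0,"ry": 0,"rz": -0.142,"gripper": 0.087},
    {"x": 0.03,"y": -0.03,"z": 0,"rx": 0,"ry": 0,"rz": -0.142,"gripper": 0.087},
  ],
)

```text
time_s: 1.2
ee_pos: [538.4, 269.4, 199.1]
orientation: [-2.507, -1.887, -0.0]
ft_force: [0.6, 1.2, -0.7]
opening: 87.3
```

```bash
python3 snap.py w2
```

```text
1.2 [538.4 269.4 199.1] yaw -0.2803 tz [-0.002  0.003 -1.   ] [ 0.64  1.21 -0.71] [-0.033  0.036 -0.041] 87.29058775812832 [0.33 0.16 1.57 0.   1.41 0.61]
```

View pics/w2.png

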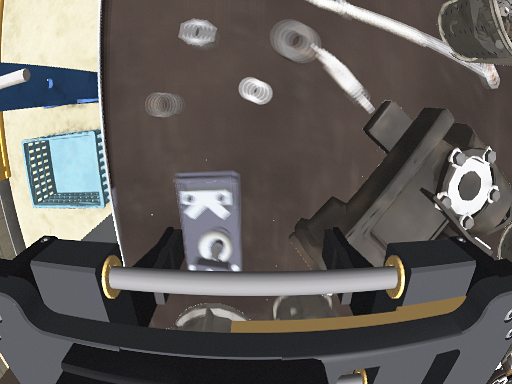

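Emit:
send_rows(
  motion=[
    {"x": -0.005,"y": 0.02,"z": 0,"rx": 0,"ry": 0,"rz": 0.045,"gripper": 0.087},
    {"x": 0,"y": 0,"z": 0,"rx": 0,"ry": 0,"rz": 0,"gripper": 0.087},
    {"x": 0,"y": 0,"z": 0,"rx": 0,"ry": 0,"rz": 0,"gripper": 0.087},
  ],
)

```text
time_s: 1.55
ee_pos: [539.0, 282.3, 198.0]
orientation: [2.48, 1.928, -0.001]
ft_force: [0.3, -0.4, 0.2]
opening: 86.9
```

```bash
python3 snap.py w3; python3 -c "
from h import *
p=cv2.imread('pics/w3.png');cv2.imwrite('pics/w3a.png',cv2.resize(p[20:290,130:350],None,fx=2.8,fy=2.2*1,interpolation=2) if 0 else cv2.resize(p[70:270,140:330],None,fx=3,fy=3,interpolation=2))"
```

```text
1.55 [539.  282.3 198. ] yaw -0.2492 tz [-0.    -0.001 -1.   ] [ 0.35 -0.36  0.17] [-0.114  0.041  0.044] 86.93159632239237 [ 0.35  0.17  1.56 -0.    1.41  0.6 ]
```

View pics/w3a.png

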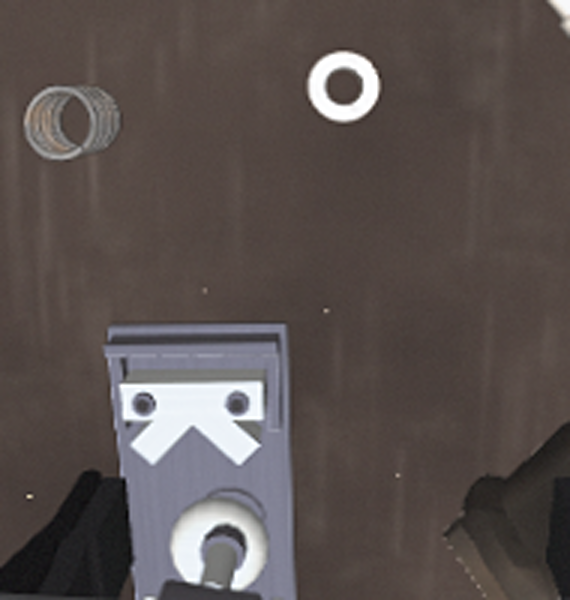

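```bash
cat >> h.py <<'E'
def fray(u,v,K,r,t):
    R=cv2.Rodrigues(np.array(r,float))[0];o=-R.T@np.ravel(t)
    a=(u-K[0,2])/K[0,0];b=(v-K[1,2])/K[1,1];th=np.hypot(a,b);k=np.sin(th)/max(th,1e-9)
    return o,R.T@np.array([a*k,b*k,np.cos(th)])
def fatz(u,v,z,K,r,t):
    o,d=fray(u,v,K,r,t);return o+d*(z-o[2])/d[2]
def fproj(P,K,r,t):
    return cv2.fisheye.projectPoints(np.array(P,float).reshape(-1,1,3),np.array(r,float).reshape(3,1),np.array(t,float).reshape(3,1),K,np.zeros(4))[0].reshape(-1,2)
E
python3 - <<'E'
from h import *
p,d,K,r,t=load("pics/w3.npz")
f=lambda u,v,z:fatz(140+u/3,70+v/3,z,K,r,t).round(1)
# pin top circle
g=cv2.cvtColor(p,6)[75:125,225:285];_,b=cv2.threshold(g,150,255,0);c=max(cv2.findContours(b,0,2)[0],key=cv2.contourArea)
(e0,e1),ax,_=cv2.fitEllipse(c);print("pin px",e0+225,e1+75,ax,fatz(e0+225,e1+75,60,K,r,t))
q=c[:,0,:]+[225,75];W=np.array([fatz(*x,60,K,r,t) for x in q]);print("contour rng",W.min(0),W.max(0),(W.min(0)+W.max(0))/2)
print("spring",f(57,123,45),"plate corners",f(108,325,8),f(288,325,8), "jaw back corners z30",f(120,382,30),f(266,382,30),"tips",f(150,465,30),f(238,465,30),"vertex",f(193,425,30),"bolts z34",f(144,403,34),f(237,403,34))
o,_=fray(0,0,K,r,t);print("cam",o)
E
```

```text
pin px 254.03823471069336 98.34364891052246 (22.578304290771484, 23.050615310668945) [562.00591865 367.08958001  60.        ]
contour rng [549.07299883 354.03751887  60.        ] [575.04569207 380.10290898  60.        ] [562.05934545 367.07021392  60.        ]
spring [448.2 384.3  45. ] plate corners [431.6 291.2   8. ] [512.3 270.1   8. ] jaw back corners z30 [435.8 269.2  30. ] [499.  253.2  30. ] tips [436.4 227.9  30. ] [475.9 218.4  30. ] vertex [461.8 241.8  30. ] bolts z34 [444.7 258.3  34. ] [484.8 248.2  34. ]
cam [559.97499933 363.86795941 396.54159162]
```

Emit:
send_rows(
  motion=[
    {"x": 0.006,"y": 0.022,"z": -0.02,"rx": 0,"ry": 0,"rz": 0,"gripper": 0.087},
    {"x": 0.006,"y": 0.022,"z": -0.02,"rx": 0,"ry": 0,"rz": 0,"gripper": 0.087},
    {"x": 0.006,"y": 0.022,"z": -0.02,"rx": 0,"ry": 0,"rz": 0,"gripper": 0.08},
    {"x": 0.006,"y": 0.022,"z": -0.02,"rx": 0,"ry": 0,"rz": 0,"gripper": 0.07},
    {"x": 0,"y": 0,"z": -0.02,"rx": 0,"ry": 0,"rz": 0,"gripper": 0.06},
    {"x": 0,"y": 0,"z": 0,"rx": 0,"ry": 0,"rz": 0,"gripper": 0.06},
    {"x": 0,"y": 0,"z": 0,"rx": 0,"ry": 0,"rz": 0,"gripper": 0.06},
  ],
)

```text
time_s: 2.3
ee_pos: [558.8, 379.4, 97.2]
orientation: [2.468, 1.941, 0.004]
ft_force: [-0.0, -0.0, 0.6]
opening: 61.6
```

```bash
python3 snap.py w4
```

```text
2.3 [558.8 379.4  97.2] yaw -0.2376 tz [ 0.003  0.    -1.   ] [-0.   -0.05  0.62] [-0.066  0.104 -0.048] 61.592110440681445 [ 0.48  0.41  1.47 -0.    1.27  0.72]
```

View pics/w4.png

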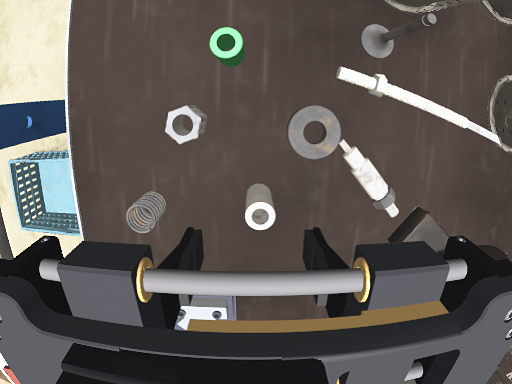

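Run:
```python
from h import *
p,d,K,r,t=load("pics/w4.npz")
g=cv2.cvtColor(p,6)[195:235,235:290];_,b=cv2.threshold(g,170,255,0);c=max(cv2.findContours(b,0,2)[0],key=cv2.contourArea)
q=c[:,0,:]+[235,195];W=np.array([fatz(*x,60,K,r,t) for x in q]);print(cv2.minEnclosingCircle(W[:,:2].astype(np.float32)))
from rig import arm
print(arm.state()["ee_pos"])
```

```text
((562.1644287109375, 367.3059997558594), 13.111909866333008)
[558.63982301 379.11145477  97.06289029]
```

Emit:
send_rows(
  motion=[
    {"x": 0.003,"y": -0.009,"z": 0,"rx": 0,"ry": 0,"rz": -0.008,"gripper": 0.06},
    {"x": 0,"y": 0,"z": 0,"rx": 0,"ry": 0,"rz": 0,"gripper": 0.06},
    {"x": 0,"y": 0,"z": 0,"rx": 0,"ry": 0,"rz": 0,"gripper": 0.06},
  ],
)

```text
time_s: 2.65
ee_pos: [563.5, 369.4, 101.1]
orientation: [2.476, 1.929, 0.011]
ft_force: [-0.6, -0.2, -0.1]
opening: 60.2
```

Emit:
send_rows(
  motion=[
    {"x": 0,"y": 0,"z": -0.012,"rx": 0,"ry": 0,"rz": 0,"gripper": 0.06},
    {"x": -0.001,"y": -0.002,"z": -0.012,"rx": 0,"ry": 0,"rz": 0,"gripper": 0.06},
    {"x": 0,"y": 0,"z": -0.012,"rx": 0,"ry": 0,"rz": 0,"gripper": 0.06},
    {"x": 0,"y": 0,"z": -0.012,"rx": 0,"ry": 0,"rz": 0,"gripper": 0.06},
    {"x": 0,"y": 0,"z": -0.008,"rx": 0,"ry": 0,"rz": 0,"gripper": 0.06},
    {"x": 0,"y": 0,"z": 0,"rx": 0,"ry": 0,"rz": 0,"gripper": 0.06},
    {"x": 0,"y": 0,"z": 0,"rx": 0,"ry": 0,"rz": 0,"gripper": 0.06},
  ],
)

```text
time_s: 3.35
ee_pos: [561.7, 365.9, 39.2]
orientation: [2.477, 1.928, 0.008]
ft_force: [0.2, -0.1, 1.1]
opening: 59.8
```

```bash
cat > st.py <<'E'
from h import *
from rig import arm
s=arm.state();T=cv2.Rodrigues(s["orientation"])[0]
print(s["time_s"],s["ee_pos"].round(1),"yaw",np.arctan2(T[1,1],T[0,1]).round(4),"tz",T[:,2].round(4),s["ft_force"].round(2),s["ft_torque"].round(3),s["opening"].round(1),s["joint_positions"].round(2),"dq",abs(s["dq"]).max().round(3))
E
python3 st.py
```

```text
Traceback (most recent call last):
  File "st.py", line 4, in <module>
    print(s["time_s"],s["ee_pos"].round(1),"yaw",np.arctan2(T[1,1],T[0,1]).round(4),"tz",T[:,2].round(4),s["ft_force"].round(2),s["ft_torque"].round(3),s["opening"].round(1),s["joint_positions"].round(2),"dq",abs(s["dq"]).max().round(3))
                                                                                                                                                        ^^^^^^^^^^^^^^^^^^
AttributeError: 'float' object has no attribute 'round'
```

Emit:
send_rows(
  motion=[
    {"x": 0,"y": 0.001,"z": -0.008,"rx": 0,"ry": 0,"rz": 0,"gripper": 0.06},
    {"x": 0,"y": 0,"z": 0,"rx": 0,"ry": 0,"rz": 0,"gripper": 0.06},
    {"x": 0,"y": 0,"z": 0,"rx": 0,"ry": 0,"rz": 0,"gripper": 0.06},
  ],
  newtons=25,
)

```text
time_s: 3.65
ee_pos: [562.4, 367.6, 31.4]
orientation: [2.477, 1.928, 0.011]
ft_force: [-0.5, 0.6, -0.6]
opening: 59.7
```

```bash
sed -i 's/s\["opening"\].round(1)/round(s["opening"],1)/' st.py; python3 st.py
```

```text
3.65 [562.4 367.6  31.4] yaw -0.2481 tz [ 0.0072  0.002  -1.    ] [-0.52  0.56 -0.55] [-0.097  0.093 -0.011] 59.7 [ 0.46  0.46  1.52 -0.    1.15  0.71] dq 0.007
```

Emit:
send_rows(
  motion=[
    {"x": 0,"y": 0,"z": 0,"rx": -0.002,"ry": 0.007,"rz": 0,"gripper": 0.06},
    {"x": 0,"y": 0,"z": 0,"rx": 0,"ry": 0,"rz": 0,"gripper": 0.04},
    {"x": 0,"y": 0,"z": 0,"rx": 0,"ry": 0,"rz": 0,"gripper": 0.02},
    {"x": 0,"y": 0,"z": 0,"rx": 0,"ry": 0,"rz": 0,"gripper": 0.02},
    {"x": 0,"y": 0,"z": 0,"rx": 0,"ry": 0,"rz": 0,"gripper": 0.02},
    {"x": 0,"y": 0,"z": 0,"rx": 0,"ry": 0,"rz": 0,"gripper": 0.02},
  ],
  newtons=25,
)

```text
time_s: 4.25
ee_pos: [563.4, 368.1, 33.0]
orientation: [2.479, 1.929, 0.003]
ft_force: [-0.1, -0.3, -0.9]
opening: 27.5
```

```bash
python3 st.py
```

```text
4.25 [563.4 368.1  33. ] yaw -0.248 tz [ 1.8e-03  9.0e-04 -1.0e+00] [-0.14 -0.32 -0.94] [-0.106  0.08   0.003] 27.5 [0.46 0.47 1.51 0.   1.16 0.71] dq 0.002
```

Emit:
send_rows(
  motion=[
    {"x": 0,"y": 0,"z": 0,"rx": 0,"ry": 0,"rz": 0,"gripper": 0.015},
    {"x": 0,"y": 0,"z": 0,"rx": 0,"ry": 0,"rz": 0,"gripper": 0.015},
  ],
)

```text
time_s: 4.45
ee_pos: [563.4, 368.1, 33.0]
orientation: [2.479, 1.929, 0.003]
ft_force: [-0.1, -0.1, -0.4]
opening: 16.9
```

```bash
python3 st.py
```

```text
4.45 [563.4 368.1  33. ] yaw -0.248 tz [ 1.9e-03  9.0e-04 -1.0e+00] [-0.05 -0.06 -0.44] [-0.11   0.1    0.015] 16.9 [ 0.46  0.47  1.51 -0.    1.16  0.71] dq 0.002
```

```bash
python3 snap.py w5;python3 snap.py s5 scene; python3 -c "
from h import *
p=cv2.imread('pics/s5.png');cv2.imwrite('pics/s5a.png',cv2.resize(p[110:240,290:430],None,fx=5,fy=4.5,interpolation=2))"
```

```text
4.45 [563.4 368.1  33. ] yaw -0.248 tz [ 0.002  0.001 -1.   ] [-0.05 -0.06 -0.44] [-0.11   0.1    0.015] 16.894301232168136 [ 0.46  0.47  1.51 -0.    1.16  0.71]
4.5 [563.4 368.1  33.1] yaw -0.248 tz [ 0.002  0.001 -1.   ] [-0.04 -0.15 -0.25] [-0.083  0.067  0.011] 16.107594613924594 [0.46 0.47 1.51 0.   1.16 0.71]
```

View pics/w5.png

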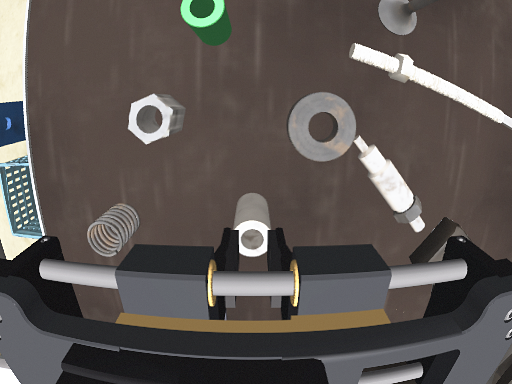

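View pics/s5a.png

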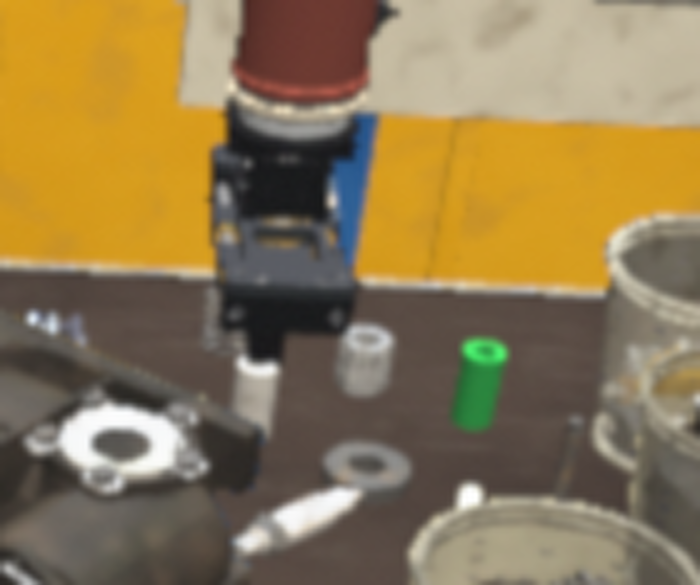

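Run:
```python
from h import *
p,d,K,r,t=load("pics/w5.npz")
print("TCP px",fproj([[563.4,368.1,33],[563.4,368.1,52],[562,367,60]],K,r,t))
cv2.imwrite("pics/w5a.png",cv2.resize(p[185:325,190:320],None,fx=4.5,fy=4.2,interpolation=2))
R=cv2.Rodrigues(r)[0]
for (u,v) in[(252,250),(242,240),(264,240),(230,245),(276,245),(232,235),(274,235),(225,270),(280,270),(252,215),(300,200),(150,100)]:
    o,dr=fray(u,v,K,r,t);Z=d[v,u];c=(R@dr)[2];print(u,v,Z,(o+dr*Z/c).round(1))
```

```text
TCP px [[252.82555046 220.79151257]
 [252.85516889 231.84487238]
 [251.17947916 239.06362323]]
252 250 191.9063 [560.5 359.1  60.1]
242 240 197.58354 [555.  364.4  52.9]
264 240 189.88367 [569.8 364.2  59.9]
230 245 157.40736 [553.9 380.7  90.1]
276 245 156.60475 [577.8 375.   90.9]
232 235 169.79839 [554.1 380.5  77.2]
274 235 169.59984 [577.6 374.6  77.4]
225 270 133.43095 [553.3 380.9 115.3]
280 270 133.81136 [577.9 374.4 115. ]
252 215 194.3683 [565.7 379.5  50.8]
300 200 245.317 [ 6.026e+02  3.628e+02 -3.000e-01]
150 100 179.48434 [520.  469.6  42.3]
```

View pics/w5a.png

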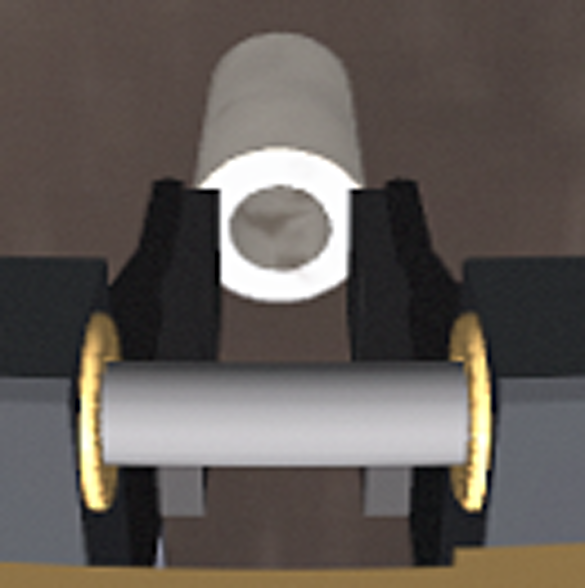

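Run:
```python
from h import *
from rig import arm
T=None
for f,tcp,cols in(("w4",[558.7,379.2,97.1],(190,195,315,320)),("w5",[563.4,368.1,33],(228,232,236,272,276))):
    p,d,K,r,t=load(f"pics/{f}.npz");R=cv2.Rodrigues(r)[0]
    x=np.array([.24,.97,0])
    for u in cols:
        o=[]
        for v in range(222,262,3):
            c,dr=fray(u,v,K,r,t);P=c+dr*d[v,u]/(R@dr)[2]-tcp;o.append((v,round(float(P[2])),round(float(P@x))))
        print(f,u,o)
```

```text
w4 190 [(222, -96, -43), (225, -96, -46), (228, 39, 11), (231, 44, 12), (234, 47, 12), (237, 49, 11), (240, 52, 10), (243, 55, 10), (246, 59, 10), (249, 62, 10), (252, 65, 10), (255, 69, 10), (258, 72, 10), (261, 72, 8)]
w4 195 [(222, -96, -42), (225, -96, -46), (228, -96, -49), (231, 40, 10), (234, 44, 10), (237, 48, 10), (240, 51, 10), (243, 55, 10), (246, 58, 10), (249, 61, 9), (252, 62, 8), (255, 61, 6), (258, 61, 4), (261, 61, 2)]
w4 315 [(222, -97, -42), (225, -97, -46), (228, 38, 12), (231, 44, 12), (234, 47, 11), (237, 47, 10), (240, 51, 10), (243, 55, 10), (246, 58, 10), (249, 62, 10), (252, 66, 10), (255, 69, 10), (258, 71, 10), (261, 73, 9)]
w4 320 [(222, -97, -43), (225, -98, -46), (228, -97, -50), (231, 45, 12), (234, 48, 12), (237, 51, 12), (240, 55, 12), (243, 58, 11), (246, 61, 11), (249, 63, 10), (252, 66, 10), (255, 69, 10), (258, 71, 10), (261, 74, 10)]
w5 228 [(222, -33, -15), (225, -33, -18), (228, 38, 11), (231, 42, 11), (234, 47, 12), (237, 50, 11), (240, 52, 10), (243, 57, 11), (246, 59, 10), (249, 62, 10), (252, 65, 10), (255, 68, 10), (258, 70, 9), (261, 73,
[... 176 characters left out ...]
, 9), (255, 67, 10), (258, 70, 9), (261, 74, 10)]
w5 236 [(222, 19, 7), (225, 24, 7), (228, 29, 7), (231, 38, 10), (234, 42, 10), (237, 47, 10), (240, 50, 9), (243, 54, 10), (246, 58, 10), (249, 61, 10), (252, 63, 9), (255, 63, 7), (258, 63, 5), (261, 63, 3)]
w5 272 [(222, -33, -15), (225, -33, -18), (228, -33, -21), (231, 39, 10), (234, 44, 10), (237, 47, 10), (240, 51, 10), (243, 53, 9), (246, 58, 10), (249, 62, 10), (252, 65, 10), (255, 68, 10), (258, 71, 10), (261, 73, 9)]
w5 276 [(222, -32, -15), (225, -32, -17), (228, 36, 10), (231, 40, 10), (234, 46, 11), (237, 46, 9), (240, 51, 10), (243, 54, 9), (246, 59, 10), (249, 62, 10), (252, 65, 10), (255, 68, 10), (258, 70, 9), (261, 74, 10)]
```

The visible fingertips lie about 37 mm above the reported TCP: pin top and bench depths agree with the camera pose, and the fingers shut to 17 mm above the pin. I'll allow for that offset, reopen and go lower in steps.

Emit:
send_rows(
  motion=[
    {"x": 0,"y": 0,"z": 0,"rx": 0,"ry": 0,"rz": 0,"gripper": 0.06},
    {"x": -0.001,"y": -0.001,"z": 0,"rx": 0,"ry": 0,"rz": 0,"gripper": 0.06},
    {"x": 0,"y": 0,"z": 0,"rx": 0,"ry": 0,"rz": 0,"gripper": 0.06},
    {"x": 0,"y": 0,"z": 0,"rx": 0,"ry": 0,"rz": 0,"gripper": 0.06},
    {"x": 0,"y": 0,"z": 0,"rx": 0,"ry": 0,"rz": 0,"gripper": 0.06},
    {"x": 0,"y": 0,"z": -0.006,"rx": 0,"ry": 0,"rz": 0,"gripper": 0.06},
    {"x": 0,"y": 0,"z": -0.006,"rx": 0,"ry": 0,"rz": 0,"gripper": 0.06},
    {"x": 0,"y": 0,"z": -0.006,"rx": 0,"ry": 0,"rz": 0,"gripper": 0.06},
    {"x": 0,"y": 0,"z": 0,"rx": 0,"ry": 0,"rz": 0,"gripper": 0.06},
  ],
)

```text
time_s: 5.45
ee_pos: [561.9, 366.8, 13.0]
orientation: [2.479, 1.929, 0.002]
ft_force: [-0.6, -0.3, -0.6]
opening: 59.8
```

```bash
python3 st.py
```

```text
5.45 [561.9 366.8  13. ] yaw -0.248 tz [ 1.2e-03  6.0e-04 -1.0e+00] [-0.56 -0.31 -0.62] [-0.11   0.056  0.013] 59.8 [ 0.46  0.49  1.52 -0.    1.13  0.71] dq 0.006
```

Emit:
send_rows(
  motion=[
    {"x": 0,"y": 0,"z": -0.006,"rx": 0,"ry": 0,"rz": 0,"gripper": 0.06},
    {"x": 0,"y": 0,"z": -0.006,"rx": 0,"ry": 0,"rz": 0,"gripper": 0.06},
    {"x": 0,"y": 0,"z": -0.005,"rx": 0,"ry": 0,"rz": 0,"gripper": 0.06},
    {"x": 0,"y": 0,"z": 0,"rx": 0,"ry": 0,"rz": 0,"gripper": 0.06},
    {"x": 0,"y": 0,"z": 0,"rx": 0,"ry": 0,"rz": 0,"gripper": 0.06},
  ],
)

```text
time_s: 5.95
ee_pos: [561.4, 366.6, -6.5]
orientation: [-2.479, -1.93, 0.0]
ft_force: [-0.5, -0.3, -0.3]
opening: 60.2
```

```bash
python3 snap.py w6
```

```text
5.95 [561.4 366.6  -6.5] yaw -0.248 tz [-0.  0. -1.] [-0.46 -0.27 -0.32] [-0.098  0.092 -0.081] 60.2495930322761 [0.46 0.51 1.53 0.   1.1  0.71]
```

View pics/w6.png

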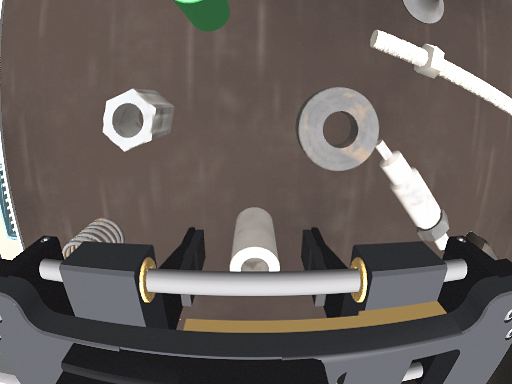

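Reported z is −6.5 with no contact, which confirms the offset. The pin (255,260) stands between the open fingers, so I'm closing.

Emit:
send_rows(
  motion=[
    {"x": 0,"y": 0,"z": 0,"rx": 0,"ry": 0,"rz": 0,"gripper": 0.035},
    {"x": 0,"y": 0,"z": 0,"rx": 0,"ry": 0,"rz": 0,"gripper": 0.015},
    {"x": 0,"y": 0,"z": 0,"rx": 0,"ry": 0,"rz": 0,"gripper": 0.015},
    {"x": 0,"y": 0,"z": 0,"rx": 0,"ry": 0,"rz": 0,"gripper": 0.015},
    {"x": 0,"y": 0,"z": 0,"rx": 0,"ry": 0,"rz": 0,"gripper": 0.015},
    {"x": 0,"y": 0,"z": 0,"rx": 0,"ry": 0,"rz": 0,"gripper": 0.015},
    {"x": 0,"y": 0,"z": 0,"rx": 0,"ry": 0,"rz": 0,"gripper": 0.015},
  ],
  newtons=25,
)

```text
time_s: 6.7
ee_pos: [562.2, 366.9, -5.3]
orientation: [2.479, 1.929, 0.003]
ft_force: [0.4, 0.5, -0.4]
opening: 25.3
```

```bash
python3 st.py
```

```text
6.7 [562.2 366.9  -5.3] yaw -0.248 tz [ 1.7e-03  9.0e-04 -1.0e+00] [ 0.42  0.48 -0.37] [-0.096  0.013  0.025] 25.3 [0.46 0.51 1.53 0.   1.1  0.71] dq 0.003
```

Emit:
send_rows(
  motion=[
    {"x": 0,"y": 0,"z": 0.01,"rx": 0,"ry": 0,"rz": 0,"gripper": 0.015},
    {"x": 0,"y": 0,"z": 0.025,"rx": 0,"ry": 0,"rz": 0,"gripper": 0.015},
    {"x": -0.005,"y": -0.01,"z": 0.03,"rx": 0,"ry": 0,"rz": 0,"gripper": 0.015},
    {"x": -0.01,"y": -0.02,"z": 0.03,"rx": 0,"ry": 0,"rz": 0,"gripper": 0.015},
    {"x": -0.015,"y": -0.03,"z": 0.02,"rx": 0,"ry": 0,"rz": 0,"gripper": 0.015},
    {"x": -0.018,"y": -0.033,"z": 0,"rx": 0,"ry": 0,"rz": 0,"gripper": 0.015},
    {"x": -0.018,"y": -0.033,"z": 0,"rx": 0,"ry": 0,"rz": 0,"gripper": 0.015},
    {"x": -0.018,"y": -0.033,"z": 0,"rx": 0,"ry": 0,"rz": 0,"gripper": 0.015},
    {"x": -0.01,"y": -0.02,"z": 0,"rx": 0,"ry": 0,"rz": 0,"gripper": 0.015},
  ],
)

```text
time_s: 7.6
ee_pos: [464.7, 184.2, 118.1]
orientation: [2.473, 1.933, 0.008]
ft_force: [0.7, -0.0, -1.2]
opening: 25.5
```

```bash
python3 st.py
```

```text
7.6 [464.7 184.2 118.1] yaw -0.2436 tz [ 0.0058  0.001  -1.    ] [ 0.72 -0.01 -1.19] [-0.082  0.036  0.084] 25.5 [ 0.22 -0.03  1.92 -0.    1.24  0.46] dq 0.445
```

Emit:
send_rows(
  motion=[
    {"x": -0.01,"y": -0.025,"z": 0.005,"rx": 0,"ry": 0,"rz": 0,"gripper": 0.015},
    {"x": -0.005,"y": -0.015,"z": 0,"rx": 0,"ry": 0,"rz": 0,"gripper": 0.015},
    {"x": 0,"y": 0,"z": 0,"rx": 0,"ry": 0,"rz": 0,"gripper": 0.015},
    {"x": 0,"y": 0,"z": 0,"rx": 0,"ry": 0,"rz": 0,"gripper": 0.015},
  ],
)

```text
time_s: 8.0
ee_pos: [448.2, 140.7, 126.0]
orientation: [2.474, 1.928, 0.013]
ft_force: [0.6, 0.5, -0.4]
opening: 25.1
```

```bash
python3 snap.py w7;python3 -c "
from h import *
p=cv2.imread('pics/w7.png');cv2.imwrite('pics/w7a.png',cv2.resize(p[40:290,130:390],None,fx=3,fy=2.4,interpolation=2))"
```

```text
8.0 [448.2 140.7 126. ] yaw -0.247 tz [ 0.009  0.001 -1.   ] [ 0.58  0.55 -0.44] [-0.104  0.071 -0.021] 25.11740188762429 [ 0.14 -0.11  1.99 -0.    1.26  0.38]
```

View pics/w7.png

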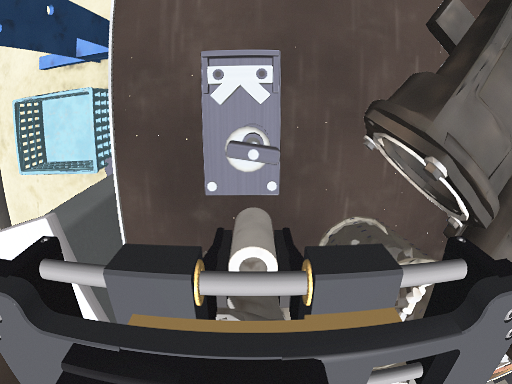

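```bash
python3 -c "
from h import *
p=cv2.imread('pics/w7.png');cv2.imwrite('pics/w7a.png',cv2.resize(p[45:200,190:295],None,fx=3.8*1.3,fy=3.8,interpolation=2) if 0 else cv2.resize(p[45:200,190:295],None,fx=3.85,fy=3.85,interpolation=2))"
```

```text
(no output)
```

View pics/w7a.png

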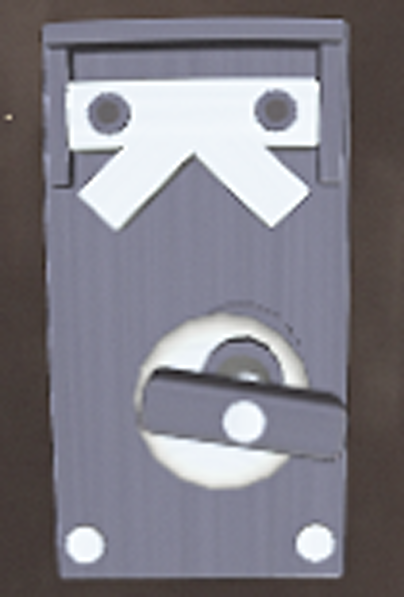

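Run:
```python
from h import *
p,d,K,r,t=load("pics/w7.npz")
f=lambda u,v,z:fatz(190+(u+.5)/3.85-.5,45+(v+.5)/3.85-.5,z,K,r,t)
R=cv2.Rodrigues(r)[0]
def dep(u,v):
    u=int(round(190+u/3.85));v=int(round(45+v/3.85));o,dr=fray(u,v,K,r,t);return (o+dr*np.median(d[v-1:v+2,u-1:u+2])/(R@dr)[2]).round(1)
b1,b2=f(60,578,8),f(342,578,8);j1,j2=f(109,113,34),f(277,110,34);m1,m2=f(118,230,30),f(272,229,30);vx=f(195,152,30)
for n,a,b in(("plate",b1,b2),("jawbolts",j1,j2),("mouth",m1,m2)):
    print(n,a.round(1),b.round(1),"len",np.linalg.norm(b-a).round(1),"yaw",np.arctan2(*(b-a)[1::-1]).round(4),"mid",((a+b)/2).round(1))
print("vertex",vx.round(1)); h=f(244,422,102);print("handle",h.round(1))
th=np.arctan2(*(j2-j1)[1::-1]);th=-.248
X=np.array([np.cos(th),np.sin(th)]);Y=np.array([-X[1],X[0]])
o1=(b1+b2)[:2]/2+80*Y;print("origin plate",o1.round(1));o2=h[:2]-12*X+17*Y;print("origin from handle",o2.round(1))
print("in fix coords of o1: vertex",(vx[:2]-o1)@X,(vx[:2]-o1)@Y,"boltmid x",((j1+j2)[:2]/2-o1)@X,"mouth",((m1+m2)[:2]/2-o1)@X,((m1+m2)[:2]/2-o1)@Y,"handle",(h[:2]-o1)@X,(h[:2]-o1)@Y)
hc=[f(*q,102) for q in((150,372),(345,407),(335,460),(140,430))]
print("bar",np.mean(hc,0).round(1),[np.linalg.norm(hc[i]-hc[(i+1)%4]).round(1) for i in range(4)],"yaw",np.arctan2(*(hc[1]-hc[0])[1::-1]),np.arctan2(*(hc[2]-hc[3])[1::-1]))
print("depth: barL",dep(170,410),"disc",dep(244,422),"barR",dep(310,430),"plate",dep(200,280),"jaw",dep(190,115),"camtop",dep(190,460),"bench",dep(20,300))
o,_=fray(0,0,K,r,t);print("cam",o)
```

```text
plate [392.7 136.5   8. ] [472.6 116.    8. ] len 82.5 yaw -0.2505 mid [432.7 126.3   8. ]
jawbolts [444.  257.6  34. ] [484.7 247.6  34. ] len 41.9 yaw -0.2406 mid [464.3 252.6  34. ]
mouth [438.2 228.1  30. ] [476.2 218.4  30. ] len 39.2 yaw -0.2499 mid [457.2 223.2  30. ]
vertex [462.2 242.5  30. ]
handle [459.4 183.7 102. ]
origin plate [452.3 203.8]
origin from handle [452.  203.1]
in fix coords of o1: vertex 0.0721648388971947 39.89625668899051 boltmid x -0.3248105958130939 mouth -0.04063403320607634 20.023896993228163 handle 11.819686925298834 -17.7240010833354
bar [459.4 184.7 102. ] [np.float64(39.0), np.float64(10.9), np.float64(39.2), np.float64(11.8)] yaw -0.42890070047601303 -0.4057593805193228
depth: barL [446.1 189.8 102.4] disc [459.3 183.3 102.8] barR [472.2 178.4 102.4] plate [454.5 208.5   8.1] jaw [463.2 251.6  29.8] camtop [441.5 166.8  38.3] bench [ 4.029e+02  2.165e+02 -3.000e-01]
cam [467.07864505 221.92920686 325.01837567]
```

Emit:
send_rows(
  motion=[
    {"x": 0.002,"y": 0.018,"z": 0,"rx": 0,"ry": 0.009,"rz": 0,"gripper": 0.015},
    {"x": 0.002,"y": 0.025,"z": 0,"rx": 0,"ry": 0,"rz": 0,"gripper": 0.015},
    {"x": 0.002,"y": 0.015,"z": 0,"rx": 0,"ry": 0,"rz": 0,"gripper": 0.015},
    {"x": 0,"y": 0,"z": 0,"rx": 0,"ry": 0,"rz": 0,"gripper": 0.015},
    {"x": 0,"y": 0,"z": 0,"rx": 0,"ry": 0,"rz": 0,"gripper": 0.015},
  ],
)

```text
time_s: 8.55
ee_pos: [455.3, 204.3, 126.2]
orientation: [-2.474, -1.935, -0.001]
ft_force: [0.6, -0.3, -1.5]
opening: 25.3
```

```bash
python3 st.py
```

```text
8.55 [455.3 204.3 126.2] yaw -0.2434 tz [-1.0e-04  1.6e-03 -1.0e+00] [ 0.61 -0.27 -1.49] [-0.117  0.049 -0.028] 25.3 [ 0.26 -0.03  1.91  0.    1.26  0.51] dq 0.022
```

Emit:
send_rows(
  motion=[
    {"x": 0.001,"y": 0.014,"z": -0.01,"rx": -0.001,"ry": 0,"rz": -0.005,"gripper": 0.015},
    {"x": 0,"y": 0,"z": -0.015,"rx": 0,"ry": 0,"rz": 0,"gripper": 0.015},
    {"x": 0,"y": 0,"z": -0.015,"rx": 0,"ry": 0,"rz": 0,"gripper": 0.015},
    {"x": 0,"y": 0,"z": -0.01,"rx": 0,"ry": 0,"rz": 0,"gripper": 0.015},
    {"x": 0,"y": 0,"z": 0,"rx": 0,"ry": 0,"rz": 0,"gripper": 0.015},
    {"x": 0,"y": 0,"z": 0,"rx": 0,"ry": 0,"rz": 0,"gripper": 0.015},
  ],
)

```text
time_s: 9.15
ee_pos: [456.8, 217.3, 75.0]
orientation: [2.479, 1.929, 0.0]
ft_force: [0.7, -0.3, -0.7]
opening: 25.4
```

```bash
python3 st.py
```

```text
9.15 [456.8 217.3  75. ] yaw -0.2485 tz [ 3.e-04 -3.e-04 -1.e+00] [ 0.69 -0.27 -0.71] [-0.116  0.047  0.03 ] 25.4 [ 0.29  0.05  1.94 -0.    1.16  0.54] dq 0.007
```

Emit:
send_rows(
  motion=[
    {"x": -0.001,"y": 0.002,"z": -0.008,"rx": 0,"ry": 0,"rz": 0,"gripper": 0.015},
    {"x": 0,"y": 0,"z": -0.015,"rx": 0,"ry": 0,"rz": 0,"gripper": 0.015},
    {"x": 0,"y": 0,"z": -0.015,"rx": 0,"ry": 0,"rz": 0,"gripper": 0.015},
    {"x": 0,"y": 0,"z": -0.012,"rx": 0,"ry": 0,"rz": 0,"gripper": 0.015},
    {"x": 0,"y": 0,"z": -0.004,"rx": 0,"ry": 0,"rz": 0,"gripper": 0.015},
    {"x": 0,"y": 0,"z": 0,"rx": 0,"ry": 0,"rz": 0,"gripper": 0.015},
    {"x": 0,"y": 0,"z": 0,"rx": 0,"ry": 0,"rz": 0,"gripper": 0.015},
  ],
)

```text
time_s: 9.85
ee_pos: [458.7, 220.1, 21.7]
orientation: [2.478, 1.926, 0.01]
ft_force: [-0.7, -0.1, -1.8]
opening: 25.6
```

```bash
python3 st.py
```

```text
9.85 [458.7 220.1  21.7] yaw -0.2494 tz [ 0.0067  0.0016 -1.    ] [-0.72 -0.09 -1.75] [-0.045  0.038 -0.027] 25.6 [ 0.29  0.13  1.97 -0.    1.04  0.54] dq 0.004
```

Emit:
send_rows(
  motion=[
    {"x": -0.002,"y": -0.001,"z": -0.006,"rx": -0.001,"ry": 0.006,"rz": 0,"gripper": 0.015},
    {"x": 0,"y": 0,"z": -0.004,"rx": 0,"ry": 0,"rz": 0,"gripper": 0.015},
    {"x": 0,"y": 0,"z": 0,"rx": 0,"ry": 0,"rz": 0,"gripper": 0.015},
    {"x": 0,"y": 0,"z": 0,"rx": 0,"ry": 0,"rz": 0,"gripper": 0.015},
  ],
)

```text
time_s: 10.25
ee_pos: [457.9, 219.5, 12.5]
orientation: [2.48, 1.927, 0.005]
ft_force: [-1.4, 0.6, -1.1]
opening: 25.1
```

```bash
python3 snap.py w8
```

```text
10.25 [457.9 219.5  12.5] yaw -0.2494 tz [ 0.003  0.001 -1.   ] [-1.38  0.58 -1.13] [-0.06   0.088  0.001] 25.1076272141046 [0.29 0.14 1.97 0.   1.03 0.54]
```

View pics/w8.png

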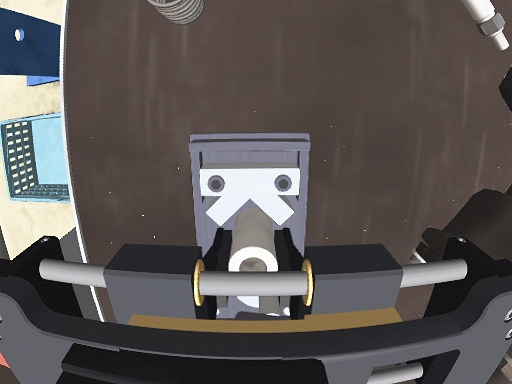

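```bash
python3 -c "
from h import *
p=cv2.imread('pics/w8.png');cv2.imwrite('pics/w8a.png',cv2.resize(p[125:275,185:320],None,fx=4.4,fy=4,interpolation=2))"
```

```text
(no output)
```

View pics/w8a.png

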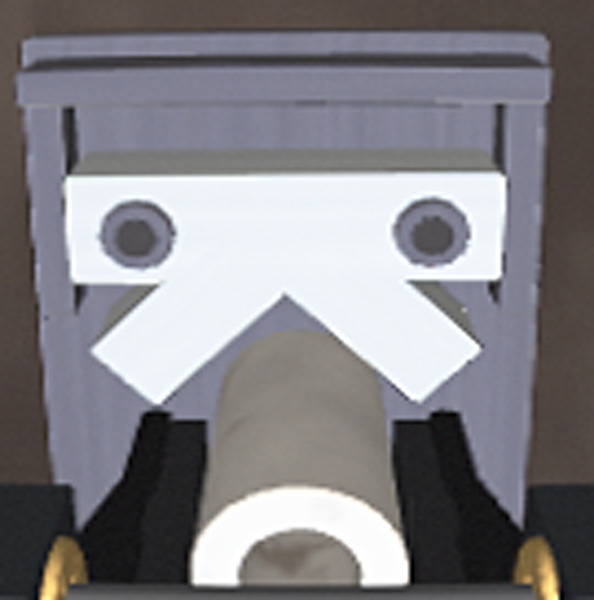

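Run:
```python
from h import *
p,d,K,r,t=load("pics/w8.npz")
f=lambda u,v,z:fatz(185+(u+.5)/4.4-.5,125+(v+.5)/4-.5,z,K,r,t)
R=cv2.Rodrigues(r)[0]
def dep(u,v):
    u=int(round(185+u/4.4));v=int(round(125+v/4));o,dr=fray(u,v,K,r,t);return (o+dr*np.median(d[v-1:v+2,u-1:u+2])/(R@dr)[2]).round(1)
vx=f(286,295,30);j=(f(137,234,34)+f(432,233,34))/2
X=np.array([np.cos(-.249),np.sin(-.249)]);Y=np.array([-X[1],X[0]])
print("vertex",vx.round(1),"bolts mid",j.round(1))
print("pin top depth",dep(215,560),dep(385,560),dep(300,500))
zt=77.5
l,rr,tp=f(190,558,zt),f(409,558,zt),f(299,487,zt);pc=np.array([(l+rr)[:2]@X/2,tp[:2]@Y-13])
print("pin fix-dir minus vertex: x",pc[0]-vx[:2]@X,"y",pc[1]-vx[:2]@Y,"width",(rr-l)[:2]@X)
from rig import arm
tc=arm.state()["ee_pos"][:2];print("TCP minus vertex",(tc-vx[:2])@X,(tc-vx[:2])@Y, "bolts x",(j-vx)[:2]@X)
```

```text
vertex [461.6 242.3  30. ] bolts mid [464.3 253.4  34. ]
pin top depth [449.  224.3  78. ] [468.1 219.7  78.5] [460.7 230.3  77.5]
pin fix-dir minus vertex: x 1.8711401573030457 y -22.757241994031233 width 26.002835189349298
TCP minus vertex 2.039916512283258 -23.037066630719 bolts x -0.15087272898868492
```

Emit:
send_rows(
  motion=[
    {"x": -0.002,"y": 0,"z": -0.002,"rx": -0.001,"ry": 0.003,"rz": 0,"gripper": 0.015},
    {"x": 0,"y": 0,"z": -0.003,"rx": 0,"ry": 0,"rz": 0,"gripper": 0.015},
    {"x": 0,"y": 0,"z": -0.001,"rx": 0,"ry": 0,"rz": 0,"gripper": 0.015},
    {"x": 0,"y": 0,"z": 0,"rx": 0,"ry": 0,"rz": 0,"gripper": 0.015},
  ],
)

```text
time_s: 10.7
ee_pos: [456.0, 219.6, 6.3]
orientation: [-2.48, -1.928, -0.001]
ft_force: [-0.3, -0.5, -1.5]
opening: 25.4
```

```bash
python3 st.py
```

```text
10.7 [456.  219.6   6.3] yaw -0.2493 tz [ 3.e-04  5.e-04 -1.e+00] [-0.28 -0.54 -1.48] [-0.086  0.04  -0.041] 25.4 [0.29 0.15 1.97 0.   1.02 0.54] dq 0.003
```

Position (456.0, 219.6) is on target. I'll descend until contact shows.

Emit:
send_rows(
  motion=[
    {"x": 0,"y": 0,"z": -0.002,"rx": 0,"ry": 0,"rz": 0,"gripper": 0.015},
    {"x": 0,"y": 0,"z": 0,"rx": 0,"ry": 0,"rz": 0,"gripper": 0.015},
    {"x": 0,"y": 0,"z": 0,"rx": 0,"ry": 0,"rz": 0,"gripper": 0.015},
  ],
)

```text
time_s: 11.0
ee_pos: [456.0, 219.6, 4.1]
orientation: [-2.48, -1.928, -0.001]
ft_force: [-0.9, 0.7, -1.7]
opening: 25.6
```

```bash
python3 st.py
```

```text
11.0 [456.  219.6   4.1] yaw -0.2493 tz [ 2.e-04  4.e-04 -1.e+00] [-0.9   0.71 -1.65] [-0.101  0.109 -0.028] 25.6 [0.29 0.15 1.98 0.   1.01 0.54] dq 0.002
```

Emit:
send_rows(
  motion=[
    {"x": 0,"y": 0,"z": -0.001,"rx": 0,"ry": 0,"rz": 0,"gripper": 0.015},
    {"x": 0,"y": 0,"z": 0,"rx": 0,"ry": 0,"rz": 0,"gripper": 0.015},
    {"x": 0,"y": 0,"z": 0,"rx": 0,"ry": 0,"rz": 0,"gripper": 0.015},
  ],
)

```text
time_s: 11.3
ee_pos: [456.1, 219.6, 3.1]
orientation: [-2.48, -1.928, -0.001]
ft_force: [-0.0, 0.9, -1.2]
opening: 25.6
```

```bash
python3 st.py
```

```text
11.3 [456.1 219.6   3.1] yaw -0.2494 tz [ 4.e-04  5.e-04 -1.e+00] [-0.04  0.9  -1.18] [-0.154  0.059 -0.03 ] 25.6 [0.29 0.16 1.98 0.   1.01 0.54] dq 0.001
```

Emit:
send_rows(
  motion=[
    {"x": 0,"y": 0,"z": -0.001,"rx": 0,"ry": 0,"rz": 0,"gripper": 0.015},
    {"x": 0,"y": 0,"z": 0,"rx": 0,"ry": 0,"rz": 0,"gripper": 0.015},
    {"x": 0,"y": 0,"z": 0,"rx": 0,"ry": 0,"rz": 0,"gripper": 0.015},
  ],
)

```text
time_s: 11.6
ee_pos: [456.9, 219.8, 2.8]
orientation: [2.48, 1.928, 0.003]
ft_force: [0.3, 0.4, -0.8]
opening: 25.3
```

```bash
python3 st.py
```

```text
11.6 [456.9 219.8   2.8] yaw -0.2494 tz [ 1.7e-03  9.0e-04 -1.0e+00] [ 0.26  0.38 -0.79] [-0.066  0.065 -0.026] 25.3 [0.29 0.16 1.98 0.   1.01 0.54] dq 0.002
```

Emit:
send_rows(
  motion=[
    {"x": 0,"y": 0,"z": -0.001,"rx": 0,"ry": 0.001,"rz": 0,"gripper": 0.015},
    {"x": 0,"y": 0,"z": 0,"rx": 0,"ry": 0,"rz": 0,"gripper": 0.015},
    {"x": 0,"y": 0,"z": 0,"rx": 0,"ry": 0,"rz": 0,"gripper": 0.015},
  ],
)

```text
time_s: 11.9
ee_pos: [457.7, 220.1, 2.7]
orientation: [2.48, 1.928, 0.004]
ft_force: [0.6, -0.6, -0.7]
opening: 25.3
```

```bash
python3 st.py
```

```text
11.9 [457.7 220.1   2.7] yaw -0.2494 tz [ 0.002   0.0014 -1.    ] [ 0.63 -0.56 -0.71] [-0.092  0.061  0.006] 25.3 [0.29 0.16 1.97 0.   1.01 0.54] dq 0.002
```

```bash
python3 snap.py w9
python3 - <<'E'
from h import *
p,d,K,r,t=load("pics/w9.npz")
cv2.imwrite('pics/w9a.png',cv2.resize(p[125:285,185:320],None,fx=4.4,fy=3.7,interpolation=2))
R=cv2.Rodrigues(r)[0]
for (u,v) in((233,268),(276,268),(234,266),(275,266),(254,255),(235,262)):
    o,dr=fray(u,v,K,r,t);print(u,v,(o+dr*d[v,u]/(R@dr)[2]).round(1))
E
```

```text
11.9 [457.7 220.1   2.7] yaw -0.2494 tz [ 0.002  0.001 -1.   ] [ 0.63 -0.56 -0.71] [-0.092  0.061  0.006] 25.257384508777804 [0.29 0.16 1.97 0.   1.01 0.54]
233 268 [447.5 222.8  67.4]
276 268 [469.6 218.5  69.5]
234 266 [448.6 224.6  68.6]
275 266 [469.3 219.6  69.2]
254 255 [460.2 227.9  67.7]
235 262 [449.5 226.1  67.3]
```

View pics/w9a.png

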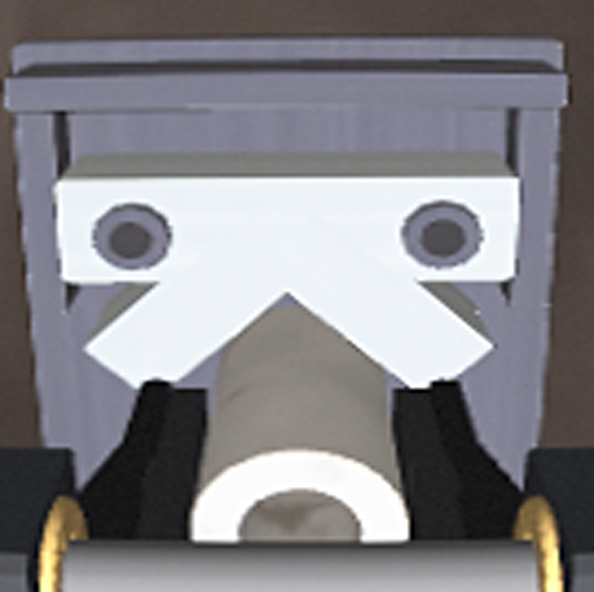

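Emit:
send_rows(
  motion=[
    {"x": -0.0015,"y": -0.0008,"z": 0.0005,"rx": -0.001,"ry": 0.002,"rz": 0,"gripper": 0.015},
    {"x": 0,"y": 0,"z": 0,"rx": 0,"ry": 0,"rz": 0,"gripper": 0.015},
  ],
)

```text
time_s: 12.15
ee_pos: [455.5, 219.1, 2.8]
orientation: [-2.48, -1.928, 0.001]
ft_force: [0.0, 0.5, -0.9]
opening: 24.9
```

```bash
python3 st.py
```

```text
12.15 [455.5 219.1   2.8] yaw -0.2493 tz [-0.001  0.    -1.   ] [ 0.04  0.51 -0.92] [-0.101  0.085  0.001] 24.9 [0.29 0.16 1.98 0.   1.01 0.54] dq 0.005
```

Emit:
send_rows(
  motion=[
    {"x": 0,"y": 0,"z": -0.0006,"rx": 0,"ry": 0,"rz": 0,"gripper": 0.015},
    {"x": 0,"y": 0,"z": 0,"rx": 0,"ry": 0,"rz": 0,"gripper": 0.03},
    {"x": 0,"y": 0,"z": 0,"rx": 0,"ry": 0,"rz": 0,"gripper": 0.04},
    {"x": 0,"y": 0,"z": 0,"rx": 0,"ry": 0,"rz": 0,"gripper": 0.055},
    {"x": 0,"y": 0,"z": 0,"rx": 0,"ry": 0,"rz": 0,"gripper": 0.055},
    {"x": 0,"y": 0,"z": 0.01,"rx": 0,"ry": 0,"rz": 0,"gripper": 0.055},
    {"x": 0,"y": 0,"z": 0.02,"rx": 0,"ry": 0,"rz": 0,"gripper": 0.055},
    {"x": 0,"y": 0,"z": 0.025,"rx": 0,"ry": 0,"rz": 0,"gripper": 0.055},
    {"x": 0,"y": 0,"z": 0.03,"rx": 0,"ry": 0,"rz": 0,"gripper": 0.055},
    {"x": 0,"y": 0,"z": 0.02,"rx": 0,"ry": 0,"rz": 0,"gripper": 0.055},
  ],
)

```text
time_s: 13.15
ee_pos: [452.2, 218.1, 109.7]
orientation: [-2.478, -1.926, 0.012]
ft_force: [0.6, -1.4, 0.5]
opening: 54.8
```

```bash
python3 st.py
```

```text
13.15 [452.2 218.1 109.7] yaw -0.2494 tz [-0.0077 -0.002  -1.    ] [ 0.56 -1.43  0.46] [-0.093  0.065  0.022] 54.8 [0.29 0.   1.91 0.   1.23 0.54] dq 0.417
```

Emit:
send_rows(
  motion=[
    {"x": 0,"y": -0.003,"z": 0,"rx": -0.002,"ry": -0.007,"rz": 0.142,"gripper": 0.05},
    {"x": 0,"y": -0.003,"z": 0,"rx": 0,"ry": 0,"rz": 0.142,"gripper": 0.05},
    {"x": 0.001,"y": -0.003,"z": 0,"rx": 0,"ry": 0,"rz": 0.142,"gripper": 0.05},
    {"x": 0.001,"y": -0.003,"z": 0,"rx": 0,"ry": 0,"rz": 0.142,"gripper": 0.05},
    {"x": 0.001,"y": -0.003,"z": 0,"rx": 0,"ry": 0,"rz": 0.142,"gripper": 0.05},
    {"x": 0.001,"y": -0.003,"z": 0,"rx": 0,"ry": 0,"rz": 0.142,"gripper": 0.05},
    {"x": 0.001,"y": -0.003,"z": 0,"rx": 0,"ry": 0,"rz": 0.142,"gripper": 0.05},
    {"x": 0.001,"y": -0.003,"z": 0,"rx": 0,"ry": 0,"rz": 0.142,"gripper": 0.05},
    {"x": 0,"y": -0.003,"z": 0,"rx": 0,"ry": 0,"rz": 0.1,"gripper": 0.05},
    {"x": 0,"y": 0,"z": 0,"rx": 0,"ry": 0,"rz": 0,"gripper": 0.05},
  ],
)

```text
time_s: 14.15
ee_pos: [463.3, 191.8, 123.4]
orientation: [0.825, 3.023, 0.022]
ft_force: [-0.9, 1.0, 0.7]
opening: 49.7
```

```bash
python3 snap.py w10
```

```text
14.15 [463.3 191.8 123.4] yaw 1.0379 tz [ 0.011  0.012 -1.   ] [-0.86  1.05  0.66] [ 0.004  0.008 -0.045] 49.69814189026951 [ 0.23 -0.04  1.92  0.01  1.24 -0.81]
```

View pics/w10.png

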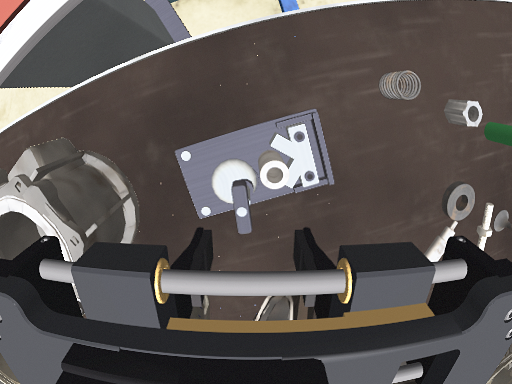

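```bash
python3 -c "
from h import *
p=cv2.imread('pics/w10.png');cv2.imwrite('pics/w10a.png',cv2.resize(p[100:245,165:340],None,fx=4.5,fy=4,interpolation=2))"
```

```text
(no output)
```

View pics/w10a.png

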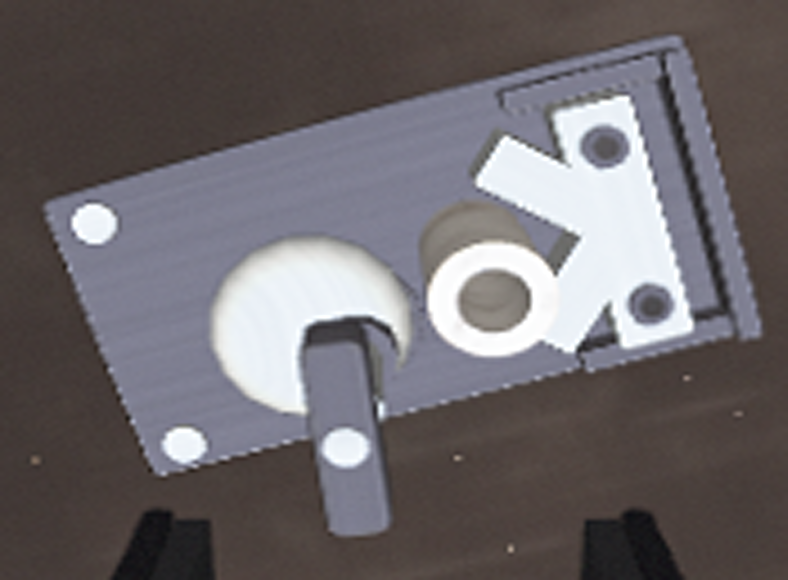

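Run:
```python
from h import *
p,d,K,r,t=load("pics/w10.npz")
f=lambda u,v,z:fatz(165+(u+.5)/4.5-.5,100+(v+.5)/4-.5,z,K,r,t)
print("disc",f(346,447,102.5).round(1))
a,b,c,e=[f(*q,102) for q in((303,345),(362,345),(389,530),(330,534))]
print("bar mid",((a+b+c+e)/4).round(1),"yaw",[np.arctan2(*(q)[1::-1]).round(3) for q in(e-a,c-b)],"w",np.linalg.norm(b-a),"l",np.linalg.norm(e-a))
print("pin",f(493,299,68).round(1),"vertex",f(578,237,30).round(1),"bolts",f(604,147,34).round(1),f(652,303,34).round(1))
```

```text
disc [459.7 184.  102.5]
bar mid [458.8 184.6 102. ] yaw [np.float64(-0.436), np.float64(-0.419)] w 10.111694789075663 l 40.36182474156906
pin [455.7 219.3  68. ] vertex [461.3 241.7  30. ] bolts [443.5 257.5  34. ] [483.8 248.1  34. ]
```

Emit:
send_rows(
  motion=[
    {"x": -0.003,"y": -0.006,"z": -0.01,"rx": -0.012,"ry": 0.011,"rz": 0.1,"gripper": 0.05},
    {"x": 0,"y": 0,"z": -0.015,"rx": 0,"ry": 0,"rz": 0,"gripper": 0.05},
    {"x": 0,"y": 0,"z": -0.015,"rx": 0,"ry": 0,"rz": 0,"gripper": 0.05},
    {"x": 0,"y": 0,"z": 0,"rx": 0,"ry": 0,"rz": 0,"gripper": 0.05},
    {"x": 0,"y": 0,"z": 0,"rx": 0,"ry": 0,"rz": 0,"gripper": 0.05},
  ],
)

```text
time_s: 14.7
ee_pos: [461.4, 186.9, 85.4]
orientation: [0.693, 3.061, 0.003]
ft_force: [0.3, -0.9, 0.8]
opening: 50.0
```

```bash
python3 st.py
```

```text
14.7 [461.4 186.9  85.4] yaw 1.1257 tz [ 0.0034  0.0013 -1.    ] [ 0.34 -0.87  0.81] [-0.014 -0.051  0.03 ] 50.0 [ 0.23  0.01  1.95  0.    1.17 -0.9 ] dq 0.02
```

Emit:
send_rows(
  motion=[
    {"x": -0.002,"y": -0.003,"z": -0.006,"rx": -0.001,"ry": 0.003,"rz": 0.024,"gripper": 0.05},
    {"x": 0,"y": 0,"z": -0.002,"rx": 0,"ry": 0,"rz": 0,"gripper": 0.05},
    {"x": 0,"y": 0,"z": 0,"rx": 0,"ry": 0,"rz": 0,"gripper": 0.05},
    {"x": 0,"y": 0,"z": 0,"rx": 0,"ry": 0,"rz": 0,"gripper": 0.05},
  ],
)

```text
time_s: 15.1
ee_pos: [460.5, 184.1, 79.0]
orientation: [0.656, 3.07, 0.002]
ft_force: [0.6, 0.2, 1.3]
opening: 50.2
```

```bash
python3 st.py
```

```text
15.1 [460.5 184.1  79. ] yaw 1.15 tz [ 3.1e-03  9.0e-04 -1.0e+00] [0.62 0.22 1.27] [0.029 0.006 0.01 ] 50.2 [ 0.22  0.01  1.96  0.    1.16 -0.93] dq 0.003
```

Emit:
send_rows(
  motion=[
    {"x": -0.001,"y": 0,"z": -0.008,"rx": -0.001,"ry": 0.003,"rz": 0,"gripper": 0.05},
    {"x": 0,"y": 0,"z": -0.01,"rx": 0,"ry": 0,"rz": 0,"gripper": 0.05},
    {"x": 0,"y": 0,"z": -0.008,"rx": 0,"ry": 0,"rz": 0,"gripper": 0.05},
    {"x": 0,"y": 0,"z": -0.004,"rx": 0,"ry": 0,"rz": 0,"gripper": 0.05},
    {"x": 0,"y": 0,"z": 0,"rx": 0,"ry": 0,"rz": 0,"gripper": 0.05},
    {"x": 0,"y": 0,"z": 0,"rx": 0,"ry": 0,"rz": 0,"gripper": 0.05},
  ],
)

```text
time_s: 15.7
ee_pos: [458.9, 184.0, 45.8]
orientation: [-0.657, -3.071, 0.001]
ft_force: [-0.8, -0.3, 0.4]
opening: 50.1
```

```bash
python3 st.py
```

```text
15.7 [458.9 184.   45.8] yaw 1.1495 tz [-1.1e-03 -4.0e-04 -1.0e+00] [-0.83 -0.3   0.38] [-0.014  0.016  0.019] 50.1 [ 0.22  0.06  1.98 -0.    1.1  -0.93] dq 0.007
```

Emit:
send_rows(
  motion=[
    {"x": 0.0005,"y": 0,"z": -0.003,"rx": 0,"ry": -0.001,"rz": 0,"gripper": 0.05},
    {"x": 0,"y": 0,"z": 0,"rx": 0,"ry": 0,"rz": 0,"gripper": 0.03},
    {"x": 0,"y": 0,"z": 0,"rx": 0,"ry": 0,"rz": 0,"gripper": 0.015},
    {"x": 0,"y": 0,"z": 0,"rx": 0,"ry": 0,"rz": 0,"gripper": 0.005},
    {"x": 0,"y": 0,"z": 0,"rx": 0,"ry": 0,"rz": 0,"gripper": 0.005},
    {"x": 0,"y": 0,"z": 0,"rx": 0,"ry": 0,"rz": 0,"gripper": 0.005},
    {"x": 0,"y": 0,"z": 0,"rx": 0,"ry": 0,"rz": 0,"gripper": 0.005},
    {"x": 0,"y": 0,"z": 0,"rx": 0,"ry": 0,"rz": 0,"gripper": 0.005},
  ],
  newtons=40,
)

```text
time_s: 16.5
ee_pos: [460.1, 183.7, 43.7]
orientation: [0.655, 3.071, -0.001]
ft_force: [0.8, 0.8, -1.0]
opening: 12.1
```

```bash
python3 st.py; python3 snap.py w11
```

```text
16.5 [460.1 183.7  43.7] yaw 1.1502 tz [ 0.0014 -0.0012 -1.    ] [ 0.84  0.78 -0.96] [ 0.146 -0.037  0.136] 12.1 [ 0.22  0.07  1.98 -0.    1.09 -0.93] dq 0.001
16.5 [460.1 183.7  43.7] yaw 1.1502 tz [ 0.001 -0.001 -1.   ] [ 0.84  0.78 -0.96] [ 0.146 -0.037  0.136] 12.130835347884329 [ 0.22  0.07  1.98 -0.    1.09 -0.93]
```

View pics/w11.png

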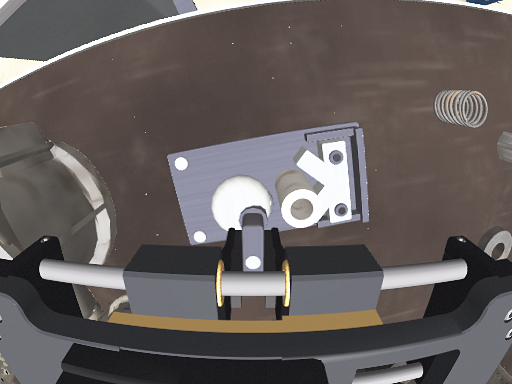

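Emit:
send_rows(
  motion=[
    {"x": 0,"y": 0,"z": 0,"rx": 0,"ry": 0,"rz": -0.06,"gripper": 0.005},
    {"x": 0,"y": 0,"z": 0,"rx": 0,"ry": 0,"rz": -0.06,"gripper": 0.005},
    {"x": 0,"y": 0,"z": 0,"rx": 0,"ry": 0,"rz": -0.06,"gripper": 0.005},
    {"x": 0,"y": 0,"z": 0,"rx": 0,"ry": 0,"rz": -0.06,"gripper": 0.005},
  ],
)

```text
time_s: 16.95
ee_pos: [460.1, 183.5, 43.7]
orientation: [1.029, 2.967, -0.003]
ft_force: [-0.3, -0.9, -0.2]
opening: 12.0
```

```bash
python3 st.py
```

```text
16.95 [460.1 183.5  43.7] yaw 0.9032 tz [ 9.e-04 -2.e-03 -1.e+00] [-0.3  -0.94 -0.23] [-0.14   0.044  0.24 ] 12.0 [ 0.22  0.07  1.98 -0.    1.09 -0.68] dq 0.62
```

Emit:
send_rows(
  motion=[
    {"x": 0,"y": 0,"z": 0,"rx": 0,"ry": 0,"rz": -0.06,"gripper": 0.005},
    {"x": 0,"y": 0,"z": 0,"rx": 0,"ry": 0,"rz": -0.06,"gripper": 0.005},
    {"x": 0,"y": 0,"z": 0,"rx": 0,"ry": 0,"rz": -0.06,"gripper": 0.005},
    {"x": 0,"y": 0,"z": 0,"rx": 0,"ry": 0,"rz": -0.04,"gripper": 0.005},
  ],
)

```text
time_s: 17.35
ee_pos: [459.9, 183.3, 43.6]
orientation: [1.361, 2.83, -0.004]
ft_force: [-0.2, -1.3, -0.3]
opening: 11.8
```

```bash
python3 st.py
```

```text
17.35 [459.9 183.3  43.6] yaw 0.6743 tz [ 2.0e-04 -2.6e-03 -1.0e+00] [-0.21 -1.25 -0.34] [-0.099  0.078  0.238] 11.8 [ 0.22  0.07  1.98 -0.    1.09 -0.45] dq 0.404
```

Emit:
send_rows(
  motion=[
    {"x": 0,"y": 0,"z": 0,"rx": 0,"ry": 0,"rz": -0.04,"gripper": 0.005},
    {"x": 0,"y": 0,"z": 0,"rx": 0,"ry": 0,"rz": -0.04,"gripper": 0.005},
    {"x": 0,"y": 0,"z": 0,"rx": 0,"ry": 0,"rz": -0.04,"gripper": 0.005},
  ],
)

```text
time_s: 17.65
ee_pos: [459.8, 183.3, 43.7]
orientation: [1.534, 2.74, -0.004]
ft_force: [0.0, -0.8, 0.9]
opening: 11.5
```

```bash
python3 st.py; python3 snap.py w12;python3 st.py; python3 -c "
from h import *
p=cv2.imread('pics/w12.png');cv2.imwrite('pics/w12a.png',cv2.resize(p[60:290,90:400],None,fx=2.5,fy=2.5,interpolation=2))"
```

```text
17.65 [459.8 183.3  43.7] yaw 0.5501 tz [-2.e-04 -3.e-03 -1.e+00] [ 0.   -0.84  0.86] [-0.183  0.087  0.17 ] 11.5 [ 0.22  0.07  1.98 -0.    1.09 -0.33] dq 0.411
17.65 [459.8 183.3  43.7] yaw 0.5501 tz [-0.    -0.003 -1.   ] [ 0.   -0.84  0.86] [-0.183  0.087  0.17 ] 11.463224282884001 [ 0.22  0.07  1.98 -0.    1.09 -0.33]
17.7 [459.8 183.3  43.7] yaw 0.548 tz [-2.0e-04 -2.9e-03 -1.0e+00] [-0.58 -0.74  1.52] [-0.114  0.003  0.219] 11.7 [ 0.22  0.07  1.98 -0.    1.09 -0.32] dq 0.083
```

View pics/w12a.png

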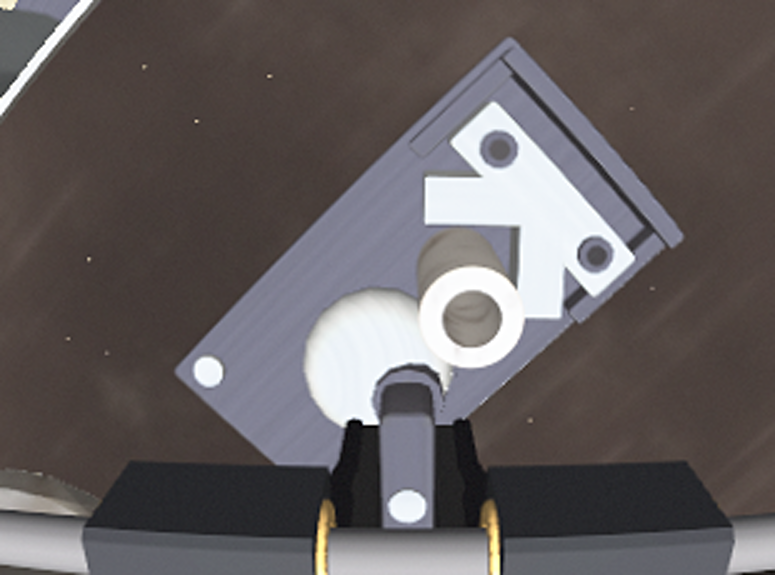

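Emit:
send_rows(
  motion=[
    {"x": 0,"y": 0,"z": 0,"rx": 0,"ry": 0,"rz": -0.03,"gripper": 0.005},
    {"x": 0,"y": 0,"z": 0,"rx": 0,"ry": 0,"rz": -0.04,"gripper": 0.005},
  ],
)

```text
time_s: 17.9
ee_pos: [459.8, 183.2, 43.7]
orientation: [1.632, 2.683, -0.005]
ft_force: [-0.3, -0.3, -0.5]
opening: 12.1
```

```bash
python3 st.py
```

```text
17.9 [459.8 183.2  43.7] yaw 0.4779 tz [-5.0e-04 -3.1e-03 -1.0e+00] [-0.32 -0.31 -0.51] [-0.179  0.083  0.243] 12.1 [ 0.22  0.07  1.98 -0.    1.09 -0.25] dq 0.4
```

Emit:
send_rows(
  motion=[
    {"x": 0,"y": 0,"z": 0,"rx": 0,"ry": 0,"rz": -0.04,"gripper": 0.005},
    {"x": 0,"y": 0,"z": 0,"rx": 0,"ry": 0,"rz": -0.04,"gripper": 0.005},
  ],
)

```text
time_s: 18.1
ee_pos: [459.7, 183.2, 43.6]
orientation: [1.739, 2.615, -0.005]
ft_force: [0.1, -0.9, 0.3]
opening: 11.9
```

```bash
python3 st.py
```

```text
18.1 [459.7 183.2  43.6] yaw 0.3969 tz [-9.0e-04 -3.2e-03 -1.0e+00] [ 0.1  -0.92  0.25] [-0.175  0.087  0.196] 11.9 [ 0.22  0.07  1.98 -0.    1.09 -0.17] dq 0.403
```

Emit:
send_rows(
  motion=[
    {"x": 0,"y": 0,"z": 0,"rx": 0,"ry": 0,"rz": -0.03,"gripper": 0.005},
    {"x": 0,"y": 0,"z": 0,"rx": 0,"ry": 0,"rz": -0.03,"gripper": 0.005},
  ],
)

```text
time_s: 18.3
ee_pos: [459.6, 183.2, 43.6]
orientation: [1.818, 2.561, -0.005]
ft_force: [-0.2, -0.0, 0.0]
opening: 11.5
```

```bash
python3 st.py
```

```text
18.3 [459.6 183.2  43.6] yaw 0.3362 tz [-0.0011 -0.0033 -1.    ] [-0.24 -0.03  0.01] [-0.208  0.078  0.169] 11.5 [ 0.22  0.07  1.98 -0.    1.09 -0.11] dq 0.301
```

Emit:
send_rows(
  motion=[
    {"x": 0,"y": 0,"z": 0,"rx": 0,"ry": 0,"rz": -0.03,"gripper": 0.005},
    {"x": 0,"y": 0,"z": 0,"rx": 0,"ry": 0,"rz": -0.03,"gripper": 0.005},
  ],
)

```text
time_s: 18.5
ee_pos: [459.6, 183.2, 43.7]
orientation: [1.894, 2.505, -0.005]
ft_force: [-0.7, -1.5, -0.1]
opening: 11.8
```

```bash
python3 st.py
```

```text
18.5 [459.6 183.2  43.7] yaw 0.276 tz [-0.0013 -0.0033 -1.    ] [-0.74 -1.5  -0.12] [-0.176  0.049  0.2  ] 11.8 [ 0.22  0.07  1.98 -0.    1.09 -0.05] dq 0.3
```

Emit:
send_rows(
  motion=[
    {"x": 0,"y": 0,"z": 0,"rx": 0,"ry": 0,"rz": -0.03,"gripper": 0.005},
    {"x": 0,"y": 0,"z": 0,"rx": 0,"ry": 0,"rz": -0.03,"gripper": 0.005},
  ],
)

```text
time_s: 18.7
ee_pos: [459.5, 183.2, 43.6]
orientation: [1.969, 2.447, -0.006]
ft_force: [-0.0, -0.6, 1.1]
opening: 11.8
```

```bash
python3 st.py
```

```text
18.7 [459.5 183.2  43.6] yaw 0.2157 tz [-0.0016 -0.0034 -1.    ] [-0.01 -0.59  1.08] [-0.166 -0.031  0.192] 11.8 [ 0.22  0.07  1.98 -0.    1.09  0.01] dq 0.3
```

Emit:
send_rows(
  motion=[
    {"x": 0,"y": 0,"z": 0,"rx": 0,"ry": 0,"rz": -0.03,"gripper": 0.005},
    {"x": 0,"y": 0,"z": 0,"rx": 0,"ry": 0,"rz": -0.03,"gripper": 0.005},
  ],
)

```text
time_s: 18.9
ee_pos: [459.5, 183.2, 43.7]
orientation: [2.042, 2.387, -0.006]
ft_force: [-0.1, -1.0, -0.0]
opening: 11.7
```

```bash
python3 st.py
```

```text
18.9 [459.5 183.2  43.7] yaw 0.1554 tz [-0.0017 -0.0034 -1.    ] [-0.07 -1.01 -0.01] [-0.17   0.077  0.191] 11.7 [ 0.22  0.07  1.98 -0.    1.09  0.07] dq 0.297
```

Emit:
send_rows(
  motion=[
    {"x": 0,"y": 0,"z": 0,"rx": 0,"ry": 0,"rz": -0.03,"gripper": 0.005},
  ],
)

```text
time_s: 19.0
ee_pos: [459.5, 183.2, 43.7]
orientation: [2.077, 2.356, -0.006]
ft_force: [-0.2, -0.7, 1.4]
opening: 12.0
```

```bash
python3 st.py; python3 snap.py w13;python3 st.py; python3 -c "
from h import *
p=cv2.imread('pics/w13.png');cv2.imwrite('pics/w13a.png',cv2.resize(p[60:290,120:430],None,fx=2.5,fy=2.5,interpolation=2))"
```

```text
19.0 [459.5 183.2  43.7] yaw 0.1253 tz [-0.0019 -0.0034 -1.    ] [-0.21 -0.68  1.4 ] [-0.182  0.079  0.218] 12.0 [ 0.22  0.07  1.98 -0.    1.09  0.1 ] dq 0.298
19.0 [459.5 183.2  43.7] yaw 0.1253 tz [-0.002 -0.003 -1.   ] [-0.21 -0.68  1.4 ] [-0.182  0.079  0.218] 12.01771846074153 [ 0.22  0.07  1.98 -0.    1.09  0.1 ]
19.05 [459.5 183.2  43.7] yaw 0.1237 tz [-0.0019 -0.0033 -1.    ] [-0.32 -0.37  0.38] [-0.131  0.053  0.216] 11.9 [ 0.22  0.07  1.98 -0.    1.09  0.1 ] dq 0.059
```

View pics/w13a.png

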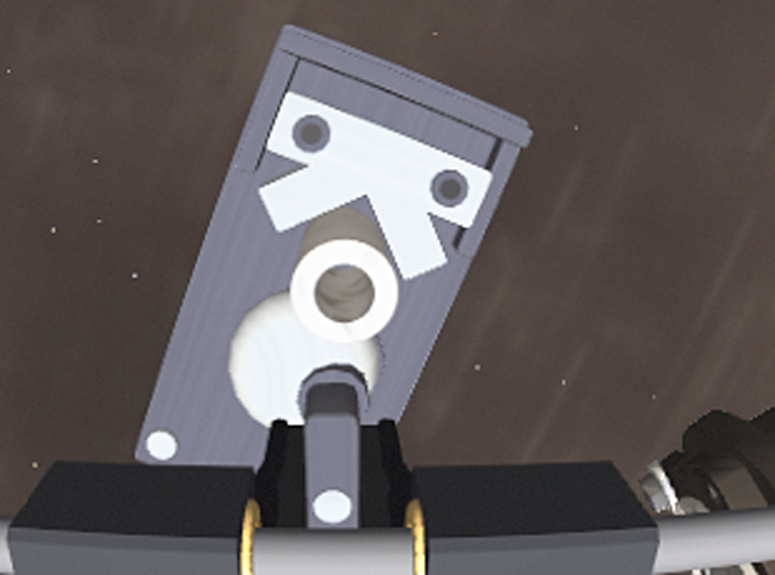

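Emit:
send_rows(
  motion=[
    {"x": 0,"y": 0,"z": 0,"rx": 0,"ry": 0,"rz": -0.03,"gripper": 0.005},
    {"x": 0,"y": 0,"z": 0,"rx": 0,"ry": 0,"rz": -0.03,"gripper": 0.005},
  ],
)

```text
time_s: 19.25
ee_pos: [459.4, 183.2, 43.6]
orientation: [2.148, 2.291, -0.006]
ft_force: [-0.5, -1.5, 0.6]
opening: 11.9
```

```bash
python3 st.py
```

```text
19.25 [459.4 183.2  43.6] yaw 0.0643 tz [-0.0022 -0.0033 -1.    ] [-0.5  -1.49  0.57] [-0.183  0.097  0.26 ] 11.9 [ 0.22  0.07  1.98 -0.    1.09  0.16] dq 0.297
```

Emit:
send_rows(
  motion=[
    {"x": 0,"y": 0,"z": 0,"rx": 0,"ry": 0,"rz": -0.03,"gripper": 0.005},
  ],
)

```text
time_s: 19.35
ee_pos: [459.4, 183.1, 43.6]
orientation: [2.183, 2.258, -0.006]
ft_force: [0.3, -0.8, -0.2]
opening: 12.0
```

```bash
python3 st.py
```

```text
19.35 [459.4 183.1  43.6] yaw 0.0335 tz [-0.0023 -0.0033 -1.    ] [ 0.28 -0.8  -0.18] [-0.207  0.082  0.19 ] 12.0 [ 0.22  0.07  1.98 -0.    1.09  0.19] dq 0.304
```

Emit:
send_rows(
  motion=[
    {"x": 0,"y": 0,"z": 0,"rx": 0,"ry": 0,"rz": -0.03,"gripper": 0.005},
  ],
)

```text
time_s: 19.45
ee_pos: [459.4, 183.1, 43.6]
orientation: [2.218, 2.224, -0.006]
ft_force: [-1.0, -1.8, -0.2]
opening: 11.8
```

```bash
python3 st.py
```

```text
19.45 [459.4 183.1  43.6] yaw 0.0028 tz [-0.0024 -0.0033 -1.    ] [-1.02 -1.78 -0.23] [-0.255  0.075  0.216] 11.8 [ 0.22  0.07  1.98 -0.    1.09  0.22] dq 0.303
```

Emit:
send_rows(
  motion=[
    {"x": 0,"y": 0,"z": 0,"rx": 0,"ry": 0,"rz": -0.03,"gripper": 0.005},
  ],
)

```text
time_s: 19.55
ee_pos: [459.4, 183.1, 43.7]
orientation: [2.252, 2.19, -0.006]
ft_force: [-0.3, -0.9, -0.2]
opening: 11.8
```

```bash
python3 st.py
```

```text
19.55 [459.4 183.1  43.7] yaw -0.028 tz [-0.0025 -0.0032 -1.    ] [-0.3  -0.85 -0.17] [-0.168  0.069  0.202] 11.8 [ 0.22  0.07  1.98 -0.    1.09  0.25] dq 0.305
```

Emit:
send_rows(
  motion=[
    {"x": 0,"y": 0,"z": 0,"rx": 0,"ry": 0,"rz": -0.03,"gripper": 0.005},
  ],
)

```text
time_s: 19.65
ee_pos: [459.3, 183.2, 43.7]
orientation: [2.285, 2.155, -0.006]
ft_force: [-0.6, -1.1, -0.4]
opening: 12.0
```

```bash
python3 st.py
```

```text
19.65 [459.3 183.2  43.7] yaw -0.0588 tz [-0.0026 -0.0031 -1.    ] [-0.64 -1.07 -0.45] [-0.15   0.021  0.229] 12.0 [ 0.22  0.07  1.98 -0.    1.09  0.28] dq 0.305
```

Emit:
send_rows(
  motion=[
    {"x": 0,"y": 0,"z": 0,"rx": 0,"ry": 0,"rz": -0.03,"gripper": 0.005},
  ],
)

```text
time_s: 19.75
ee_pos: [459.3, 183.1, 43.6]
orientation: [2.318, 2.12, -0.007]
ft_force: [-0.2, -1.4, 1.3]
opening: 11.8
```

```bash
python3 st.py;python3 snap.py w14; python3 st.py
```

```text
19.75 [459.3 183.1  43.6] yaw -0.0895 tz [-0.0028 -0.0031 -1.    ] [-0.18 -1.41  1.27] [-0.187  0.1    0.223] 11.8 [ 0.22  0.07  1.98 -0.    1.09  0.31] dq 0.304
19.75 [459.3 183.1  43.6] yaw -0.0895 tz [-0.003 -0.003 -1.   ] [-0.18 -1.41  1.27] [-0.187  0.1    0.223] 11.770683678833052 [ 0.22  0.07  1.98 -0.    1.09  0.31]
19.8 [459.3 183.1  43.6] yaw -0.091 tz [-0.0028 -0.0031 -1.    ] [-0.87 -1.02  0.03] [-0.221  0.101  0.178] 11.6 [ 0.22  0.07  1.98 -0.    1.09  0.31] dq 0.06
```

```bash
python3 -c "
from h import *
p=cv2.imread('pics/w14.png');cv2.imwrite('pics/w14a.png',cv2.resize(p[60:290,120:430],None,fx=2.5,fy=2.5,interpolation=2))"
```

```text
(no output)
```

View pics/w14a.png

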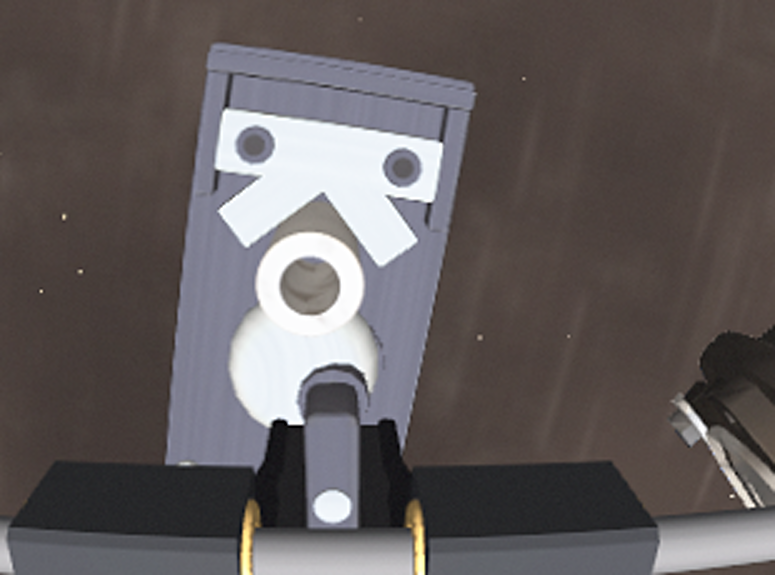

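Emit:
send_rows(
  motion=[
    {"x": 0,"y": 0,"z": 0,"rx": 0,"ry": 0,"rz": -0.03,"gripper": 0.005},
  ],
)

```text
time_s: 19.9
ee_pos: [459.3, 183.1, 43.7]
orientation: [2.351, 2.083, -0.007]
ft_force: [-0.2, -0.8, 0.1]
opening: 11.8
```

```bash
python3 st.py
```

```text
19.9 [459.3 183.1  43.7] yaw -0.1207 tz [-0.0029 -0.0031 -1.    ] [-0.16 -0.79  0.07] [-0.184  0.161  0.25 ] 11.8 [ 0.22  0.07  1.98 -0.    1.09  0.34] dq 0.338
```

Emit:
send_rows(
  motion=[
    {"x": 0,"y": 0,"z": 0,"rx": 0,"ry": 0,"rz": -0.03,"gripper": 0.005},
  ],
)

```text
time_s: 20.0
ee_pos: [459.2, 183.2, 43.6]
orientation: [2.383, 2.047, -0.007]
ft_force: [-1.7, -1.2, 1.2]
opening: 12.0
```

```bash
python3 st.py
```

```text
20.0 [459.2 183.2  43.6] yaw -0.1513 tz [-0.0031 -0.003  -1.    ] [-1.66 -1.23  1.23] [-0.205  0.123  0.215] 12.0 [ 0.22  0.07  1.98 -0.    1.09  0.37] dq 0.299
```

Emit:
send_rows(
  motion=[
    {"x": 0,"y": 0,"z": 0,"rx": 0,"ry": 0,"rz": -0.03,"gripper": 0.005},
  ],
)

```text
time_s: 20.1
ee_pos: [459.2, 183.2, 43.7]
orientation: [2.414, 2.01, -0.007]
ft_force: [-0.9, -0.0, 0.4]
opening: 12.1
```

```bash
python3 st.py
```

```text
20.1 [459.2 183.2  43.7] yaw -0.1823 tz [-0.0032 -0.0029 -1.    ] [-0.86 -0.02  0.36] [-0.243  0.127  0.323] 12.1 [ 0.22  0.07  1.98 -0.    1.1   0.4 ] dq 0.304
```

Emit:
send_rows(
  motion=[
    {"x": 0,"y": 0,"z": 0,"rx": 0,"ry": 0,"rz": -0.005,"gripper": 0.005},
  ],
)

```text
time_s: 20.2
ee_pos: [459.2, 183.1, 43.6]
orientation: [2.419, 2.004, -0.007]
ft_force: [-1.3, -0.7, 0.1]
opening: 12.0
```

```bash
python3 st.py;python3 snap.py w15; python3 st.py
```

```text
20.2 [459.2 183.1  43.6] yaw -0.1875 tz [-0.0032 -0.003  -1.    ] [-1.27 -0.69  0.11] [-0.205  0.109  0.302] 12.0 [ 0.22  0.07  1.98 -0.    1.1   0.41] dq 0.035
20.2 [459.2 183.1  43.6] yaw -0.1875 tz [-0.003 -0.003 -1.   ] [-1.27 -0.69  0.11] [-0.205  0.109  0.302] 11.981178226898452 [ 0.22  0.07  1.98 -0.    1.1   0.41]
20.25 [459.2 183.1  43.6] yaw -0.1871 tz [-0.0032 -0.003  -1.    ] [-0.95 -0.63  0.79] [-0.175  0.059  0.252] 11.9 [ 0.22  0.07  1.98 -0.    1.1   0.41] dq 0.018
```

Emit:
send_rows(
  motion=[
    {"x": 0,"y": 0,"z": 0,"rx": 0,"ry": 0,"rz": -0.02,"gripper": 0.005},
  ],
)

```text
time_s: 20.35
ee_pos: [459.2, 183.1, 43.6]
orientation: [2.439, 1.98, -0.007]
ft_force: [-1.1, -1.4, -0.3]
opening: 12.1
```

```bash
python3 st.py;python3 snap.py w16; python3 st.py
```

```text
20.35 [459.2 183.1  43.6] yaw -0.2071 tz [-0.0033 -0.0029 -1.    ] [-1.13 -1.39 -0.27] [-0.182  0.123  0.306] 12.1 [ 0.22  0.07  1.98 -0.    1.1   0.43] dq 0.221
20.35 [459.2 183.1  43.6] yaw -0.2071 tz [-0.003 -0.003 -1.   ] [-1.13 -1.39 -0.27] [-0.182  0.123  0.306] 12.079801772353113 [ 0.22  0.07  1.98 -0.    1.1   0.43]
20.4 [459.2 183.1  43.7] yaw -0.2089 tz [-0.0032 -0.003  -1.    ] [-0.82  0.09  0.75] [-0.258  0.1    0.18 ] 12.0 [ 0.22  0.07  1.98 -0.    1.1   0.43] dq 0.03
```

Emit:
send_rows(
  motion=[
    {"x": 0,"y": 0,"z": 0,"rx": 0,"ry": 0,"rz": -0.015,"gripper": 0.005},
  ],
)

```text
time_s: 20.5
ee_pos: [459.2, 183.1, 43.7]
orientation: [2.456, 1.959, -0.007]
ft_force: [-0.6, -0.5, -0.2]
opening: 11.9
```

```bash
python3 st.py
```

```text
20.5 [459.2 183.1  43.7] yaw -0.2243 tz [-0.0033 -0.0029 -1.    ] [-0.64 -0.46 -0.18] [-0.233  0.08   0.301] 11.9 [ 0.22  0.07  1.98 -0.    1.1   0.45] dq 0.18
```

Emit:
send_rows(
  motion=[
    {"x": 0,"y": 0,"z": 0,"rx": 0,"ry": 0,"rz": -0.015,"gripper": 0.005},
  ],
)

```text
time_s: 20.6
ee_pos: [459.1, 183.1, 43.6]
orientation: [2.472, 1.939, -0.007]
ft_force: [-0.5, -0.3, 0.6]
opening: 11.9
```

```bash
python3 st.py
```

```text
20.6 [459.1 183.1  43.6] yaw -0.2404 tz [-0.0035 -0.0029 -1.    ] [-0.53 -0.29  0.57] [-0.179  0.139  0.32 ] 11.9 [ 0.22  0.07  1.98 -0.    1.1   0.46] dq 0.151
```

Emit:
send_rows(
  motion=[
    {"x": 0,"y": 0,"z": 0,"rx": 0,"ry": 0,"rz": -0.015,"gripper": 0.005},
  ],
)

```text
time_s: 20.7
ee_pos: [459.1, 183.1, 43.6]
orientation: [2.487, 1.919, -0.007]
ft_force: [-0.7, -0.9, 0.6]
opening: 11.8
```

```bash
python3 st.py
```

```text
20.7 [459.1 183.1  43.6] yaw -0.2564 tz [-0.0035 -0.0029 -1.    ] [-0.7  -0.91  0.59] [-0.203  0.079  0.368] 11.8 [ 0.22  0.07  1.98 -0.    1.1   0.48] dq 0.159
```

Emit:
send_rows(
  motion=[
    {"x": 0,"y": 0,"z": 0,"rx": 0,"ry": 0,"rz": -0.01,"gripper": 0.005},
  ],
)

```text
time_s: 20.8
ee_pos: [459.1, 183.1, 43.6]
orientation: [2.498, 1.905, -0.007]
ft_force: [-0.9, -0.6, 0.9]
opening: 12.1
```

```bash
python3 st.py;python3 snap.py w17; python3 st.py
```

```text
20.8 [459.1 183.1  43.6] yaw -0.2675 tz [-0.0036 -0.0029 -1.    ] [-0.92 -0.64  0.86] [-0.203  0.144  0.405] 12.1 [ 0.22  0.07  1.98 -0.    1.1   0.49] dq 0.105
20.8 [459.1 183.1  43.6] yaw -0.2675 tz [-0.004 -0.003 -1.   ] [-0.92 -0.64  0.86] [-0.203  0.144  0.405] 12.095600625446707 [ 0.22  0.07  1.98 -0.    1.1   0.49]
20.85 [459.1 183.1  43.6] yaw -0.2678 tz [-0.0036 -0.0029 -1.    ] [-0.21 -1.53  0.63] [-0.213  0.099  0.362] 11.6 [ 0.22  0.07  1.98 -0.    1.1   0.49] dq 0.026
```

Emit:
send_rows(
  motion=[
    {"x": 0,"y": 0,"z": 0,"rx": 0,"ry": 0,"rz": -0.01,"gripper": 0.005},
  ],
)

```text
time_s: 20.95
ee_pos: [459.1, 183.1, 43.7]
orientation: [2.508, 1.892, -0.007]
ft_force: [-0.5, -0.2, 1.3]
opening: 11.8
```

```bash
python3 st.py; python3 -c "
from h import *
p=cv2.imread('pics/w17.png');cv2.imwrite('pics/w17a.png',cv2.resize(p[60:290,120:430],None,fx=2.5,fy=2.5,interpolation=2))"
```

```text
20.95 [459.1 183.1  43.7] yaw -0.2782 tz [-0.0036 -0.0028 -1.    ] [-0.52 -0.17  1.29] [-0.142  0.14   0.418] 11.8 [ 0.22  0.07  1.98 -0.    1.1   0.5 ] dq 0.121
```

View pics/w17a.png

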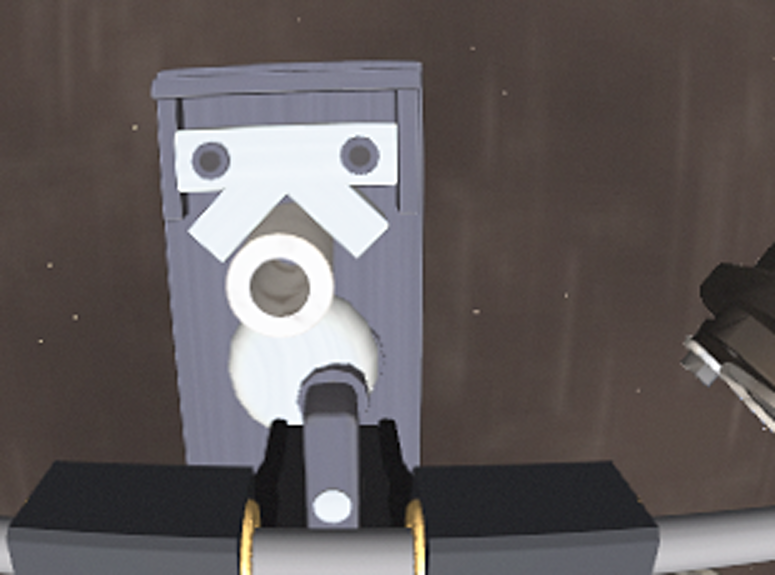

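Emit:
send_rows(
  motion=[
    {"x": 0,"y": 0,"z": 0,"rx": 0,"ry": 0,"rz": 0,"gripper": 0.005},
  ],
)

```text
time_s: 21.05
ee_pos: [459.1, 183.1, 43.6]
orientation: [2.508, 1.891, -0.007]
ft_force: [-0.8, -1.5, 0.1]
opening: 11.6
```

```bash
python3 st.py
python3 - <<'E'
import numpy as np
from scipy.optimize import curve_fit
y=np.array([.903,.674,.55,.548,.478,.397,.336,.276,.2157,.1554,.1253,.1237,.0643,.0335,.0028,-.028,-.0588,-.0895,-.091,-.1207,-.1513,-.1823,-.1875,-.1871,-.2071,-.2089,-.2243,-.2404,-.2564,-.2675,-.2678,-.2782])
t=np.array([.24,.238,.17,.219,.243,.196,.169,.2,.192,.191,.218,.216,.26,.19,.216,.202,.229,.223,.178,.25,.215,.323,.302,.252,.306,.18,.301,.32,.368,.405,.362,.418])
f=lambda y,b,o,k:b+k*np.maximum(0,o-y)
for k in(None,1.4):
    g=(lambda y,b,o:f(y,b,o,1.4)) if k else f
    p,c=curve_fit(g,y,t,p0=[.21,-.13]+([] if k else [1.4]));print(p,np.sqrt(np.diag(c)),"N now",(g(-.2782,*p)-p[0])/.014)
E
```

```text
21.05 [459.1 183.1  43.6] yaw -0.2786 tz [-0.0036 -0.0029 -1.    ] [-0.82 -1.54  0.08] [-0.202  0.147  0.36 ] 11.6 [ 0.22  0.07  1.98 -0.    1.1   0.5 ] dq 0.006
[ 0.212      -0.14877889  1.38301607] [0.00774773 0.01631328 0.25663919] N now 12.785105523279821
[ 0.212     -0.1496619] [0.00761808 0.00888591] N now 12.853809518162755
```

The fit gives about 12.9 N with the free-turn torque at 0.212 N m. I'll turn 0.012 more and release.

Emit:
send_rows(
  motion=[
    {"x": 0,"y": 0,"z": 0,"rx": 0,"ry": 0,"rz": -0.012,"gripper": 0.005},
    {"x": 0,"y": 0,"z": 0,"rx": 0,"ry": 0,"rz": 0,"gripper": 0.005},
  ],
)

```text
time_s: 21.25
ee_pos: [459.1, 183.1, 43.6]
orientation: [2.52, 1.875, -0.007]
ft_force: [-0.5, 0.3, 0.1]
opening: 11.8
```

```bash
python3 st.py
```

```text
21.25 [459.1 183.1  43.6] yaw -0.2915 tz [-0.0036 -0.0029 -1.    ] [-0.55  0.3   0.08] [-0.241  0.16   0.349] 11.8 [ 0.22  0.07  1.98 -0.    1.1   0.51] dq 0.01
```

Emit:
send_rows(
  motion=[
    {"x": 0,"y": 0,"z": 0,"rx": 0,"ry": 0,"rz": 0,"gripper": 0.02},
    {"x": 0,"y": 0,"z": 0,"rx": 0,"ry": 0,"rz": 0,"gripper": 0.04},
    {"x": 0,"y": 0,"z": 0,"rx": 0,"ry": 0,"rz": 0,"gripper": 0.05},
    {"x": 0,"y": 0,"z": 0,"rx": 0,"ry": 0,"rz": 0,"gripper": 0.05},
  ],
)

```text
time_s: 21.65
ee_pos: [459.5, 183.6, 43.8]
orientation: [-2.522, -1.872, 0.005]
ft_force: [-0.5, 0.5, -0.3]
opening: 36.0
```

```bash
python3 st.py
```

```text
21.65 [459.5 183.6  43.8] yaw -0.2936 tz [-0.0029 -0.0015 -1.    ] [-0.47  0.45 -0.29] [-0.099  0.039  0.   ] 36.0 [ 0.22  0.07  1.98 -0.    1.09  0.52] dq 0.004
```

Emit:
send_rows(
  motion=[
    {"x": 0,"y": 0,"z": 0.008,"rx": 0,"ry": 0,"rz": 0,"gripper": 0.05},
    {"x": 0,"y": 0,"z": 0.015,"rx": 0,"ry": 0,"rz": 0,"gripper": 0.05},
    {"x": 0,"y": 0,"z": 0.02,"rx": 0,"ry": 0,"rz": 0,"gripper": 0.05},
    {"x": 0,"y": -0.01,"z": 0.025,"rx": 0,"ry": 0,"rz": 0,"gripper": 0.05},
    {"x": -0.005,"y": -0.02,"z": 0.015,"rx": 0,"ry": 0,"rz": 0,"gripper": 0.05},
    {"x": -0.002,"y": -0.005,"z": 0,"rx": 0,"ry": 0,"rz": 0,"gripper": 0.05},
    {"x": 0,"y": 0,"z": 0,"rx": 0,"ry": 0,"rz": 0,"gripper": 0.05},
    {"x": 0,"y": 0,"z": 0,"rx": 0,"ry": 0,"rz": 0,"gripper": 0.05},
  ],
)

```text
time_s: 22.45
ee_pos: [452.1, 148.4, 132.0]
orientation: [-2.523, -1.871, 0.002]
ft_force: [0.7, 0.2, 0.4]
opening: 50.3
```

```bash
python3 snap.py w18; python3 snap.py t18 top; python3 -c "
from h import *
p=cv2.imread('pics/w18.png');cv2.imwrite('pics/w18a.png',cv2.resize(p[45:235,150:340],None,fx=3.1,fy=3.1,interpolation=2))
p=cv2.imread('pics/t18.png');cv2.imwrite('pics/t18a.png',cv2.resize(p[140:252,110:260],None,fx=5.3,fy=5.3,interpolation=2))"
```

```text
22.45 [452.1 148.4 132. ] yaw -0.2943 tz [-0.002 -0.    -1.   ] [0.66 0.22 0.36] [-0.044  0.034 -0.044] 50.28269780590968 [ 0.15 -0.09  1.96 -0.    1.28  0.45]
22.5 [451.9 148.4 131.6] yaw -0.2941 tz [-0.002 -0.001 -1.   ] [ 0.33  0.47 -0.36] [-0.074  0.064 -0.045] 49.99312029198578 [ 0.15 -0.09  1.96 -0.    1.28  0.45]
```

View pics/w18a.png

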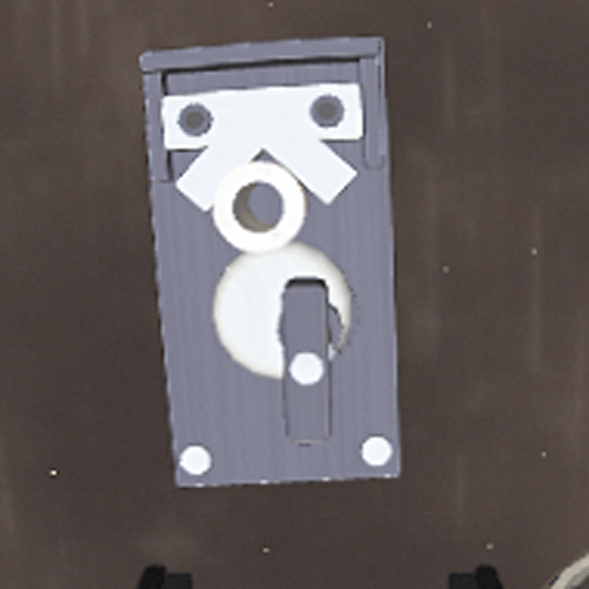

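View pics/t18a.png

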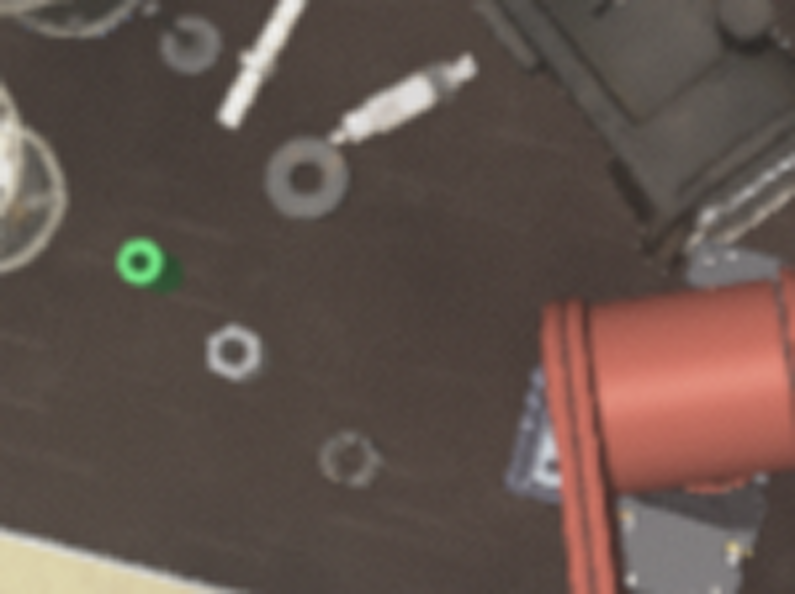

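Run:
```python
from h import *
p,d,K,r,t=load("pics/w18.npz")
f=lambda u,v,z:fatz(150+(u+.5)/3.1-.5,45+(v+.5)/3.1-.5,z,K,r,t)
a,b,c,e=[f(*q,102) for q in((285,292),(328,292),(329,440),(285,438))]
print("bar yaw",[np.arctan2(*(q)[1::-1]).round(3) for q in(a-e,b-c)],"expected 1.277")
pin=f(259,207,68);vx=f(262,150,30);X=np.array([np.cos(-.249),np.sin(-.249)]);Y=np.array([-X[1],X[0]]);dd=(pin-vx)[:2]
o=np.array([452.2,203.6]);print("pin",pin.round(1),"rel vertex",dd@X,dd@Y,"fix",(pin[:2]-o)@X,(pin[:2]-o)@Y,"vertex y",(vx[:2]-o)@Y)
```

```text
bar yaw [np.float64(1.266), np.float64(1.284)] expected 1.277
pin [457.6 225.8  68. ] rel vertex 0.6531737270452697 -17.41630426020847 fix -0.18668247353606257 22.826729259293227 vertex y 40.2430335195017
```

```bash
python3 -c "
from rig import arm
print(arm.hand_in())"
```

```text
the job is handed in; nothing more can be done
None
```

The piston pin is clamped upright in the V-notch at an estimated 14 N. The handle has been released and the job was handed in at about 22.6 s. No verdict was reported.

- **Clamping:** I set the pin down just short of the notch and turned the handle clockwise 1.44 rad in one grasp. Free turning took 0.212 N m. The torque began to rise after about 1.30 rad, at close to the stated slope.
- **Squeeze estimate:** A fit gave 12.9 N ± about 1 N, and I turned a further 0.012 rad to reach about 14 N. The highest torque reading was 0.418 N m, about 15 N. Single torque readings scatter by about 0.03–0.04 N m (2–3 N). The last two standing readings were lower, at 0.36 and 0.35 N m, or about 10 N; all of these are inside 6–30 N.
- **Last checks after letting go:** The handle stayed where I left it (1.275 rad measured, 1.277 expected). The pin is upright and touches both walls, at y ≈ 22.8 mm. The sleeve, spring, bearing, injector and green look-alike show no movement from the start. I made no final check on the gear, the plug or the area hidden by the arm.
- **What disagreed:**
  - The fingertips sit about 37 mm above the reported tool point, so my first grasp closed on air above the pin without touching it. I allowed for this offset in every move after that.
  - The top and wrist cameras differed by about 4 mm on the pin, so I relied on the wrist camera.

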